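# Build up the grinding spindle in the sprung collet

### The job

Take the steel mandrel out of its wooden stand and push it down into the sprung collet of the metal block until it clicks fully home with its flange flat on the block, keeping hold of it until the jaws have closed on it. Then build up its spindle from the bottom: the large grinding wheel, the spacer ring, the small grinding wheel and last the closed cap with its hollow side down, lowering each by hand until it rests on the part below and only then letting go, so that all end up seated and still. Leave the glue bottle, the screwdriver and the spectacle case where they are.

Things in the scene. Friction and masses are not known exactly. Their poses are not given: they have to be found in the camera images.
- collet: Fixed metal block, 64 x 64 mm, 50 mm high, flat top. In its top slot (17 mm wide in x, 48 mm long in y) two dark jaws, 9 mm thick, 2.5 mm below the top, stand 8 mm apart; sprung, each yields 5.5 mm along y. Pushing the 12 mm shank between them takes about 5 to 10 N; they close on its neck. Origin: centre of the underside, below the middle between the jaws; z up. May be at any of six places.
- stand: Fixed round plywood stand, 48 mm in diameter, 36 mm high, with an 18 mm through hole, in which the mandrel stands at the start. Origin: centre of the underside.
- mandrel: Loose steel, 94 mm long, upright in the stand, flange on its top. Origin: foot tip; z up its axis. Heights: cone 5 to 12 mm wide, 0-8; 12 mm shank to 14; 9 mm neck 17-30; flange 44 mm wide 30-38; spindle (grip here) 12 mm thick 38-88, tapering to 6 mm at 94. Home: flange on the block, origin 20 mm, flange top 58 mm, spindle tip 114 mm above the collet's origin. 0.17 kg.
- large_wheel: Loose grey grinding wheel lying flat, 60 mm in diameter, 16 mm thick, with an 18 mm through bore; about 0.1 kg. Origin: centre of the underside.
- spacer: Loose steel spacer ring lying flat, 34 mm outer diameter, 16 mm high, 18 mm through bore. Origin: centre of the underside.
- small_wheel: Loose grey grinding wheel lying flat, 44 mm in diameter, 14 mm thick, with an 18 mm through bore. Origin: centre of the underside.
- cap: Loose steel end cap, closed chamfered top up (no hole seen from above, unlike the spacer): 28 mm in diameter, 28 mm high, with an 18 mm wide, 18 mm deep blind bore from below. Origin: centre of the underside (open end). It goes over the spindle's tip, which stands 10 mm out of the small wheel, and rests on that wheel.
- bottle: Bystander: loose small green glue bottle, standing, 36 mm in diameter, 75 mm high. Origin: centre of the underside. Leave alone.
- screwdriver: Bystander: loose screwdriver lying on the bench, about 150 mm long, x along it from handle to tip. Leave alone.
- case: Bystander: loose black spectacle case, 62 x 155 mm, 45 mm high. Origin: centre of the underside. Leave alone.
Not all that is in view belongs to the job. Leave any orange look-alike of the mandrel alone.

How it is judged:
By the outcome, as a careful person would: the job done as asked, in the order asked, and still so for the second after the job is handed in, with the robot touching nothing.
It also fails if it takes over 128 s, if anything falls off the work surface, if the arm or the gripper's body presses on something with over 40 N, if the wrist force passes 120 N, or if a joint passes its speed limit or range.

### The arm

A 6-joint arm with a two-finger parallel gripper is mounted at the origin on the work surface. World frame = base frame: x ahead of the robot, y to its left, z up, the work surface at z = 0. Lengths are in m, angles in rad, forces in N, time in s.
With the tool pointing down it reaches from about 0.25 to 0.725 m from the base axis. Payload 4 kg.
Tool frame: the origin (TCP) lies midway between the tips of the shut fingers; the grasp point (between the pads) lies 19 mm behind it; z points along the fingers, y is the line along which they close (so a half turn about z gives the same grasp; the last joint's range is limited). The gripper opens to 85 mm and grips with 20 to 120 N. Pads are 22 mm wide; open, the fingers measure 114 mm over their backs; the gripper's body (76 mm by 85 mm) begins 54 mm behind the grasp point. The pads swing forward as they close: fully open they stand 13 mm farther back than shut.
Start: joints at [1.204, 0.241, 0.005, 1.335, 0, 1.571], TCP at [0.179, 0.467, 0.2] pointing down, gripper open.
Joint ranges: [-2.72, 2.72], [-1.05, 1.87], [-1.09, 1.28], [-1.99, 2.15], [-1.42, 1.44], [-3.14, 3.14]. Speed limits (rad/s): [2.79, 2.79, 3.14, 3.14, 3.14, 3.14].

### API

Orientations are given as a unit quaternion [x, y, z, w].
In Python, from workcell import get_obs, camera, job_done, silhouettes gives the robot as it stands. The module is installed in compiled form; this text tells all that it offers.
- The arm moves only by the tool drive_tool, never from a script. Its argument "increments" is a list of rows, each a list of 3 entries, a list of its own where there are three numbers: the shift along the world's x, y, z in mm, then the turn, a rotation vector about the world's x, y, z in degrees, then the opening, from 0 (shut) to 1 (fully open). A call has 1 to 8 rows; each row shifts and turns the commanded pose from where the row before left it; what a row does not reach is not made up. A row lasts 1/12 s, in which the tool goes at most 41.7 mm and 7.16 degrees, less where a joint would pass 70% of its speed; a pose out of reach is approached as far as the arm can. A call is refused whole if a number of a shift passes 41.7 or a number of a turn 7.16, either way. A call with a gripper value outside its range is refused whole. The fingers move at their own pace and stop on an object; the grip force is fixed at half the most. Time passes only in rows, so rows that do not move let the fingers close. It gives the time, the measured TCP pose, the force, the opening and the grip force at its end, in the units of the state.
- get_obs(): the state, without advancing time (a new reading comes with each control period).
- camera(name): name is "side" or "top"; returns a dict with "image" (480x640x3 uint8, red, green, blue), "K" (3x3 intrinsics, pixels), "k1" (the pictures are not rectified: a ray, as slopes to the right and down, at radius r is drawn at 1 + k1 r^2 times it, then the intrinsics apply), "view" (4x4, takes a point from world to camera coordinates). Camera axes: x right, y down, z forward; pixel columns grow to the right and rows downward; lengths in m; the calibration is good to about 2 mm. A picture is of the moment at which its call begins. There is no depth.
- job_done(): hands the job in; it is judged then, once.
Trained networks look in a picture, given as the dict that the camera call returned (one of the last four; its "shot" number tells which), for a name from the list of things; names that differ only in an ending like _2 or _b are one class to them, and where a whole thing is asked for, a point or a joint stands for the part that bears it (a point fixed in the world has none). Each returns a list of dicts, best first, with "conf" (0 to 1); they miss things now and then, are a little off and sometimes report something else, mostly with a low value. They report only what shows in the picture. A call takes as long as a camera call. They do not tell look-alikes from the thing itself.
- silhouettes(query, picture): "region" (480x640 bool, what is visible of it) and "bbox" ([left, top, right, bottom] in pixels, round what is visible of it).
The state is a dict: "clock": time; "joint_pos": joint angles; "joint_vel": joint speeds; "tau": joint torques, N m; "eef_pos": TCP position; "tool_rot": TCP orientation; "ft_force": force on the tool from outside, world axes, zero at the start; "ft_torque": the same for the moment, N m; "grip_width": finger opening in m; "grasp_force": force on a finger pad.
Only numpy, scipy, OpenCV 4.12 (cv2) and the standard library are available. Lean on these libraries where they do the work, as an engineer would, in place of code of your own. Each camera call takes 0.05 s, during which the arm holds its last target. There are 200 camera calls.

## Working session

There is one attempt and no reset: what is moved stays moved. The work goes in short steps, Python scripts to look and compute and a tool call to move; the robot and the scene stay as the last step left them, time stands still between calls to the robot, and variables do not carry over. Pictures are saved under pics/ and viewed, at most 16 in all, crops included, and the job is handed in when it is done.

Besides the shell and the picture viewer there is one more tool, called by a JSON object that holds its "fn" and its "kwargs", one argument or row to a line. drive_tool: Moves the arm, as the interface text tells. Its arguments: {"type":"object","properties":{"increments":{"type":"array"}},"required":["increments"]}

```bash
mkdir -p pics; cat > h.py <<'E'
import numpy as np, cv2
from workcell import get_obs, camera, job_done, silhouettes
def px2w(c,uv,z):
    K=np.array(c["K"]);V=np.array(c["view"])
    uv=np.atleast_2d(np.asarray(uv,float))
    d=np.c_[(uv[:,0]-K[0,2])/K[0,0],(uv[:,1]-K[1,2])/K[1,1]]
    s=d.copy()
    for _ in range(20): s=d/(1+c["k1"]*(s**2).sum(1,keepdims=True))
    R=V[:3,:3];o=-R.T@V[:3,3]
    r=np.c_[s,np.ones(len(s))]@R
    return o+r*((z-o[2])/r[:,2])[:,None]
def w2px(c,P):
    K=np.array(c["K"]);V=np.array(c["view"])
    P=np.atleast_2d(np.asarray(P,float))@V[:3,:3].T+V[:3,3]
    s=P[:,:2]/P[:,2:];s=s*(1+c["k1"]*(s**2).sum(1,keepdims=True))
    return s*[K[0,0],K[1,1]]+[K[0,2],K[1,2]]
def save(c,n,crop=None,k=1):
    im=c["image"][:,:,::-1]
    if crop: im=im[crop[1]:crop[3],crop[0]:crop[2]]
    cv2.imwrite("pics/"+n+".png",cv2.resize(im,None,fx=k,fy=k,interpolation=cv2.INTER_CUBIC))
E
python3 - <<'E'
from h import *
for n in("top","side"):
    c=camera(n);save(c,n+"0")
    V=np.array(c["view"]);print(n,"cam at",(-V[:3,:3].T@V[:3,3]).round(3),c["K"][0][0],c["k1"])
    for q,z in dict(collet=.05,stand=.036,mandrel=.1,large_wheel=.016,spacer=.016,small_wheel=.014,cap=.028,bottle=.075,screwdriver=.02,case=.045).items():
        for d in silhouettes(q,c)[:3]:
            b=np.array(d["bbox"]);ctr=[(b[0]+b[2])/2,(b[1]+b[3])/2]
            print(q,round(d["conf"],2),b.round().tolist(),px2w(c,ctr,z)[0].round(3)[:2])
print(get_obs())
E
```

```text
top cam at [0.426 0.016 0.946] 520.9370372099265 -0.12398317609919939
collet 0.82 [284.0, 236.0, 333.0, 283.0] [0.592 0.031]
collet 0.3 [184.0, 322.0, 216.0, 356.0] [0.459 0.219]
stand 0.6 [198.0, 227.0, 223.0, 251.0] [0.637 0.207]
stand 0.49 [191.0, 223.0, 218.0, 247.0] [0.645 0.218]
stand 0.25 [288.0, 237.0, 335.0, 285.0] [0.592 0.026]
mandrel 0.74 [147.0, 237.0, 172.0, 258.0] [0.61 0.28]
mandrel 0.7 [190.0, 225.0, 215.0, 248.0] [0.627 0.206]
large_wheel 0.71 [183.0, 322.0, 218.0, 359.0] [0.457 0.226]
spacer 0.48 [474.0, 234.0, 491.0, 251.0] [ 0.622 -0.291]
small_wheel 0.92 [331.0, 328.0, 356.0, 354.0] [ 0.451 -0.027]
small_wheel 0.65 [224.0, 165.0, 245.0, 192.0] [0.758 0.168]
cap 0.76 [460.0, 334.0, 480.0, 350.0] [ 0.442 -0.249]
bottle 0.88 [224.0, 165.0, 247.0, 192.0] [0.737 0.157]
screwdriver 0.92 [298.0, 130.0, 316.0, 206.0] [0.774 0.03 ]
case 0.93 [391.0, 148.0, 475.0, 192.0] [ 0.754 -0.202]
side cam at [ 0.391 -0.4    0.612] 460.27514087226723 -0.024036529841669808
collet 0.8 [273.0, 215.0, 328.0, 276.0] [0.586 0.013]
stand 0.6 [269.0, 167.0, 292.0, 186.0] [0.633 0.186]
mandr
[... 628 characters left out ...]
.217]
{'clock': 1.1, 'joint_pos': array([ 1.20401056e+00,  2.40609319e-01,  5.01711462e-03,  1.33515851e+00,
       -1.83942329e-05,  1.57078167e+00]), 'joint_vel': array([ 0.00077912,  0.00130004,  0.00103694,  0.00123281,  0.00035268,
       -0.00118119]), 'tau': array([-8.86396574e-04, -3.72219336e+01,  2.52697080e+01,  1.25504539e-03,
        7.44987619e-05,  7.05872822e-06]), 'eef_pos': array([0.17932348, 0.46676445, 0.20030835]), 'tool_rot': array([1.82359397e-01, 9.83231941e-01, 2.07473755e-05, 1.32023066e-05]), 'ft_force': array([ 0.17165257, -0.02285713, -0.39760423]), 'ft_torque': array([-0.00726444,  0.03914228,  0.01237417]), 'grasp_force': 0.0, 'grip_width': 0.08549346568610444}
```

View pics/top0.png

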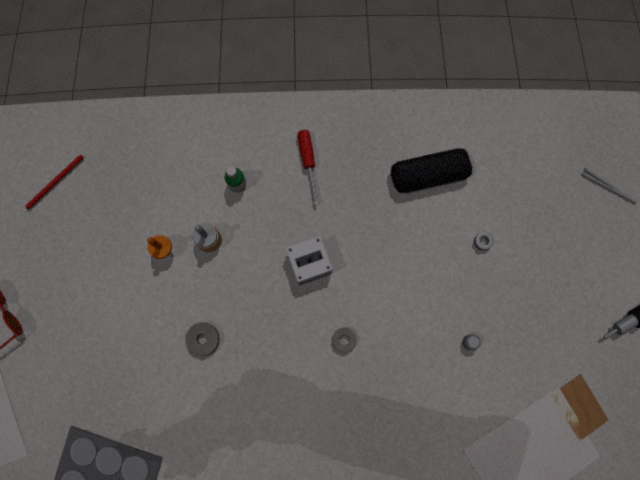

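View pics/side0.png

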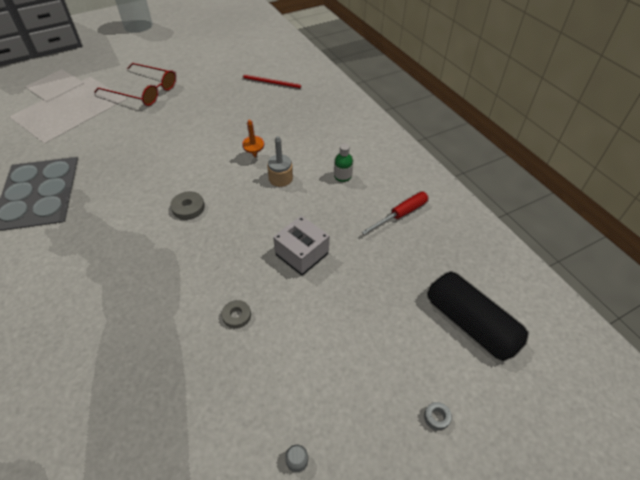

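The top view shows the collet at (310,261), turned slightly, and the mandrel in its stand at (207,238). The orange look-alike is at (160,247), the large wheel at (202,340), the small wheel at (344,341), the spacer at (484,241) and the cap at (471,343). The side view agrees. I'll refine the poses by fitting solid outlines in both views.

```bash
cat > fit.py <<'E'
from h import *
from scipy.optimize import minimize
t=np.linspace(0,2*np.pi,40,endpoint=False)
def cyl(r,z0,z1): return np.vstack([np.c_[r*np.cos(t),r*np.sin(t),0*t+z] for z in(z0,z1)])
def box(w,d,h): return np.array([[sx*w/2,sy*d/2,z] for sx in(-1,1) for sy in(-1,1) for z in(0,h)])
def rnd(c,parts,p):
    a=np.zeros((960,1280),np.uint8);y=p[2] if len(p)>2 else 0
    R=np.array([[np.cos(y),-np.sin(y),0],[np.sin(y),np.cos(y),0],[0,0,1]])
    for P in parts:
        q=w2px(c,P@R.T+[p[0],p[1],0])*2+.5
        cv2.fillConvexPoly(a,cv2.convexHull((q*16).round().astype(np.int32)),255,shift=4,lineType=cv2.LINE_AA)
    return cv2.resize(a,(640,480),interpolation=cv2.INTER_AREA)/255.
def fit(c,reg,parts,p0):
    reg=reg.astype(float)
    f=lambda p:1-np.minimum(m:=rnd(c,parts,p),reg).sum()/np.maximum(m,reg).sum()
    n=len(p0);s=np.array([p0]+[np.add(p0,np.eye(n)[i]*(.006 if i<2 else .15)) for i in range(n)])
    r=minimize(f,p0,method="Nelder-Mead",options=dict(initial_simplex=s,xatol=1e-4,fatol=1e-4))
    return r.x,r.fun
S=dict(collet=[box(.064,.064,.05)],stand=[cyl(.024,0,.036),cyl(.022,.036,.044),np.vstack([cyl(.006,.044,.094),cyl(.003,.1,.1)])],
 large_wheel=[cyl(.03,0,.016)],spacer=[cyl(.017,0,.016)],small_wheel=[cyl(.022,0,.014)],cap=[np.vstack([cyl(.014,0,.026),cyl(.012,.028,.028)])])
E
python3 - <<'E'
from fit import *
G=dict(collet=(.592,.03,.2),stand=(.632,.205),large_wheel=(.458,.224),spacer=(.622,-.293),small_wheel=(.452,-.03),cap=(.442,-.253))
for n in("top","side"):
    c=camera(n)
    for q,g in G.items():
        def best(name,pts):
            D=[d for d in silhouettes(name,c)]
            pr=rnd(c,pts,g)
            D.sort(key=lambda d:-np.minimum(pr,d["region"]).sum()/np.maximum(pr,d["region"]).sum())
            return D[0]["region"]
        reg=best(q,S[q])
        if q=="stand": reg=reg|best("mandrel",S[q])
        x,f=fit(c,reg,S[q],g);print(n,q,x.round(4),round(f,3))
E
```

```text
top collet [0.5946 0.0313 0.3223] 0.045
top stand [0.6449 0.2176] 0.082
top large_wheel [0.4608 0.2245] 0.121
top spacer [ 0.6267 -0.2947] 0.182
top small_wheel [ 0.4537 -0.0275] 0.187
top cap [ 0.4415 -0.2545] 0.148
side collet [0.5967 0.032  0.3206] 0.053
side stand [0.6452 0.2166] 0.129
side large_wheel [0.4623 0.226 ] 0.097
side spacer [ 0.6281 -0.2951] 0.223
side small_wheel [ 0.4553 -0.0281] 0.17
side cap [ 0.4424 -0.2565] 0.121
```

{"fn": "drive_tool", "kwargs": {
  "increments": [
    [[29,-15.6,0],[0,0,-3.2],1],
    [[29,-15.6,0],[0,0,-3.2],1],
    [[29,-15.6,0],[0,0,-3.2],1],
    [[29,-15.6,0],[0,0,-3.2],1],
    [[29,-15.6,0],[0,0,-3.2],1],
    [[29,-15.6,0],[0,0,-3.2],1],
    [[29,-15.6,0],[0,0,-3.2],1],
    [[29,-15.6,0],[0,0,-3.2],1]
  ]
}}

```text
clock: 2.57
eef_pos: [0.4126, 0.341, 0.2004]
tool_rot: [0.397, 0.918, 0.0, 0.0]
ft_force: [-0.4, 0.4, 0.5]
grip_width: 0.0854
grasp_force: 0.0
```

{"fn": "drive_tool", "kwargs": {
  "increments": [
    [[29,-15.6,0],[0,0,-3.1],1],
    [[29,-15.6,0],[0,0,-3.1],1],
    [[29,-15.6,0],[0,0,-3.1],1],
    [[29,-15.6,0],[0,0,-3.1],1],
    [[29,-15.6,0],[0,0,-3.1],1],
    [[29,-15.6,0],[0,0,-3.1],1],
    [[29,-15.6,0],[0,0,-3.1],1],
    [[0,0,0],[0,0,-3.1],1]
  ]
}}

```text
clock: 3.23
eef_pos: [0.6189, 0.2287, 0.1983]
tool_rot: [0.587, 0.81, -0.001, 0.001]
ft_force: [-1.0, 0.4, -0.4]
grip_width: 0.0856
grasp_force: 0.0
```

{"fn": "drive_tool", "kwargs": {
  "increments": [
    [[14,-6,0],[0,0,0],1],
    [[14,-6,-10],[0,0,0],1],
    [[0,0,0],[0,0,0],1],
    [[0,0,0],[0,0,0],1]
  ]
}}

```text
clock: 3.57
eef_pos: [0.642, 0.2201, 0.1889]
tool_rot: [0.584, 0.812, -0.001, -0.001]
ft_force: [-0.4, 0.1, 0.0]
grip_width: 0.0853
grasp_force: 0.0
```

```bash
python3 - <<'E'
from h import *
print(get_obs()["eef_pos"],get_obs()["joint_pos"])
c=camera("top");save(c,"t1",(120,160,320,310),4)
c=camera("side");
p=w2px(c,[.645,.217,.08])[0];print(p)
save(c,"s1",(180,80,380,230),4)
E
```

```text
[0.64203731 0.22011312 0.18885142] [3.30163398e-01 6.25269658e-01 5.64154736e-01 1.51237320e+00
 2.32348821e-04 1.57773542e+00]
[277.7970096  145.95510019]
```

View pics/s1.png

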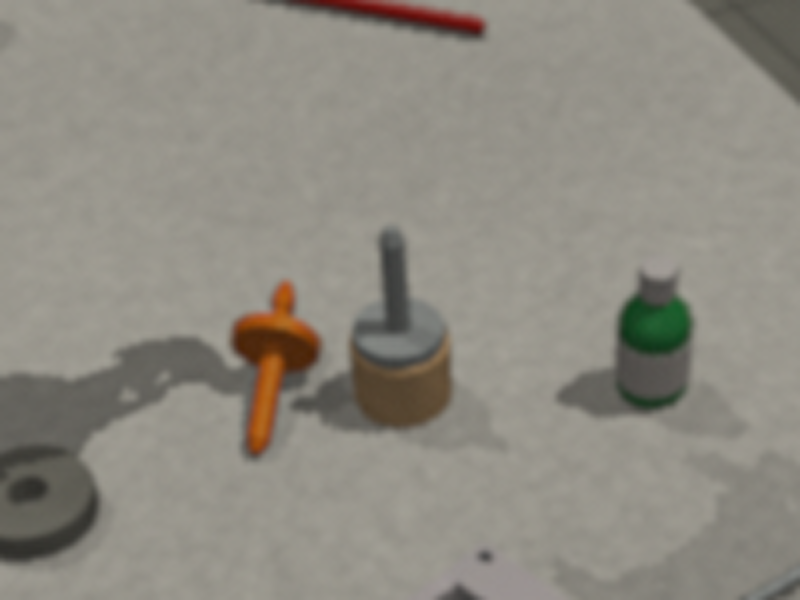

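View pics/t1.png

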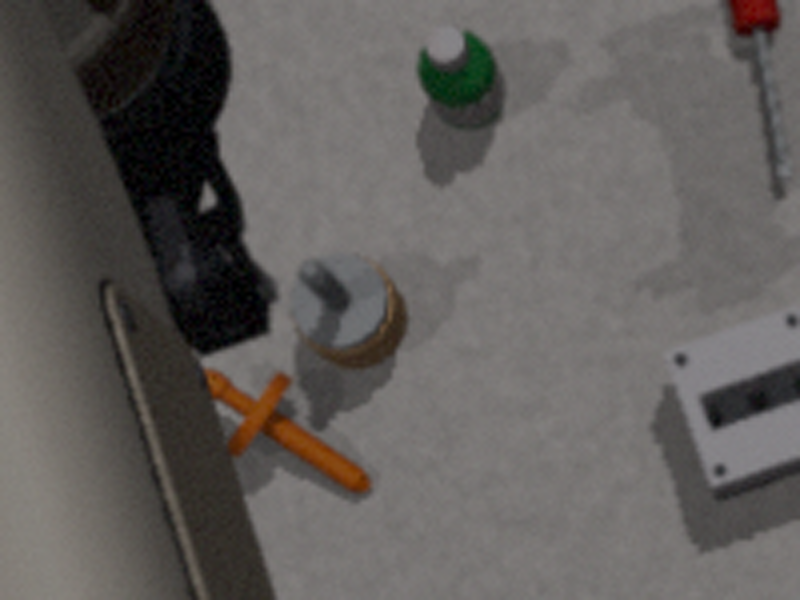

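The orange look-alike has toppled by itself (it stood on its tip, and the gripper was 90 mm above it). It now lies beside the stand, below finger height. I'll go on with the mandrel.

{"fn": "drive_tool", "kwargs": {
  "increments": [
    [[3,-3,-19],[0,0,0],1],
    [[0,0,-20],[0,0,0],1],
    [[0,0,-20],[0,0,0],1],
    [[0,0,-20],[0,0,0],1],
    [[0,0,-20],[0,0,0],1],
    [[0,0,-20],[0,0,0],1],
    [[0,0,-18],[0,0,0],1],
    [[0,0,0],[0,0,0],1]
  ]
}}

```text
clock: 4.33
eef_pos: [0.6417, 0.2176, 0.0495]
tool_rot: [0.583, 0.812, -0.003, -0.002]
ft_force: [-0.6, 0.3, -0.2]
grip_width: 0.085
grasp_force: 0.0
```

{"fn": "drive_tool", "kwargs": {
  "increments": [
    [[0,0,0],[0,0,0],0.3],
    [[0,0,0],[0,0,0],0.2],
    [[0,0,0],[0,0,0],0.1],
    [[0,0,0],[0,0,0],0],
    [[0,0,0],[0,0,0],0],
    [[0,0,0],[0,0,0],0],
    [[0,0,0],[0,0,0],0],
    [[0,0,0],[0,0,0],0]
  ]
}}

```text
clock: 5.0
eef_pos: [0.6454, 0.2177, 0.0543]
tool_rot: [0.584, 0.812, 0.0, 0.0]
ft_force: [-1.5, 0.5, 4.3]
grip_width: 0.0086
grasp_force: 58.7
```

{"fn": "drive_tool", "kwargs": {
  "increments": [
    [[0,0,10],[0,0,0],0],
    [[0,0,15],[0,0,0],0],
    [[0,0,20],[0,0,0],0],
    [[0,0,20],[0,0,0],0],
    [[0,0,20],[0,0,0],0],
    [[0,0,15],[0,0,0],0],
    [[0,0,0],[0,0,0],0],
    [[0,0,0],[0,0,0],0]
  ]
}}

```text
clock: 5.67
eef_pos: [0.646, 0.2179, 0.154]
tool_rot: [0.584, 0.812, 0.001, 0.001]
ft_force: [-0.0, 0.6, -2.1]
grip_width: 0.0086
grasp_force: 58.7
```

```bash
python3 - <<'E'
from h import *
o=get_obs();print(o["eef_pos"],o["tool_rot"],o["grip_width"],o["ft_force"])
c=camera("side");
p=w2px(c,[o["eef_pos"]])[0].astype(int);print(p)
save(c,"s2",(p[0]-100,p[1]-75,p[0]+100,p[1]+75),4)
E
```

```text
[0.64602507 0.21794498 0.15404718] [5.83670679e-01 8.11989785e-01 8.65115659e-04 6.15861191e-04] 0.008618309691352263 [-0.04030933  0.5963648  -2.14202526]
[275 110]
```

View pics/s2.png

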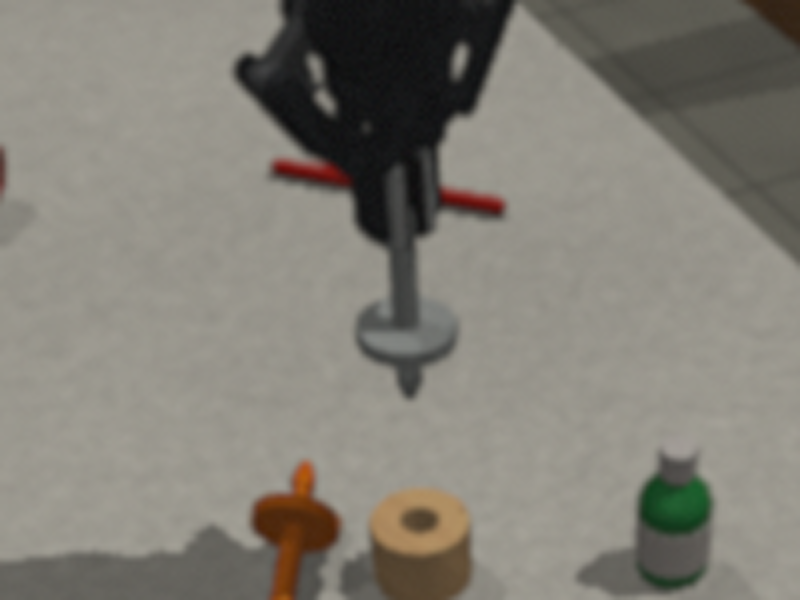

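The mandrel hangs upright in the gripper, with its flange at crop (405,330). I'll carry it over the collet.

{"fn": "drive_tool", "kwargs": {
  "increments": [
    [[-6,-23,0],[0,0,0],0],
    [[-6,-23,0],[0,0,0],0],
    [[-6,-23,0],[0,0,0],0],
    [[-6,-23,0],[0,0,0],0],
    [[-6,-23,0],[0,0,0],0],
    [[-6,-23,0],[0,0,0],0],
    [[-7,-24,0],[0,0,0],0],
    [[-7,-24,0],[0,0,0],0]
  ]
}}

```text
clock: 6.38
eef_pos: [0.5935, 0.0306, 0.151]
tool_rot: [0.584, 0.812, -0.001, -0.002]
ft_force: [-0.4, -0.4, -1.5]
grip_width: 0.0085
grasp_force: 58.7
```

{"fn": "drive_tool", "kwargs": {
  "increments": [
    [[0,0,0],[0,0,0],0],
    [[0,0,0],[0,0,0],0],
    [[0,0,0],[0,0,0],0]
  ]
}}

```text
clock: 6.63
eef_pos: [0.5947, 0.0319, 0.152]
tool_rot: [0.584, 0.812, -0.0, -0.001]
ft_force: [0.3, -0.8, -1.9]
grip_width: 0.0087
grasp_force: 58.8
```

```bash
cat > man.py <<'E'
from fit import *
def manfit(show=None,tops=True):
    o=get_obs();e=np.array(o["eef_pos"]);C=[];R=[]
    for n in("side","top"):
        c=camera(n);D=silhouettes("mandrel",c);q=w2px(c,[e-[0,0,.04]])[0]
        D=[d for d in D if np.hypot(*(np.array(d["bbox"]).reshape(2,2).mean(0)-q))<40]
        if D: C.append(c);R.append(D[0]["region"].astype(float));print(n,D[0]["conf"],D[0]["bbox"],R[-1].sum())
    def parts(p):
        T=p[:3]
        P=[cyl(.022,.03,.038),cyl(.0045,.014,.03),np.vstack([cyl(.0025,0,0),cyl(.006,.008,.014)]),cyl(.006,.038,max(.039,min(.088,e[2]-T[2]+.004)))]
        return [x+T for x in P]
    out=[]
    for i in range(len(C)):
        def f(p): m=rnd(C[i],parts(p),(0,0));return 1-np.minimum(m,R[i]).sum()/np.maximum(m,R[i]).sum()
        z=e[2]-.0483
        r=minimize(lambda p:f([p[0],p[1],z]),e[:2],method="Nelder-Mead",options=dict(initial_simplex=[e[:2],e[:2]+[.005,0],e[:2]+[0,.005]],xatol=1e-4));print(i,"xy-tcp",(r.x-e[:2])*1e3,r.fun)
    F=lambda p:sum(1-np.minimum(m:=rnd(c,parts(p),(0,0)),r).sum()/np.maximum(m,r).sum() for c,r in zip(C,R))
    p0=e-[0,0,.0483];r=minimize(F,p0,method="Nelder-Mead",options=dict(initial_simplex=np.vstack([p0,p0+np.eye(3)*.005]),xatol=1e-4))
    print("both",r.x,(r.x-e)*1e3,r.fun);return C,R
E
python3 - <<'E'
from man import *
print(get_obs()["eef_pos"],get_obs()["tool_rot"])
C,R=manfit()
save(C[0],"s3",(200,120,400,270),4)
E
```

```text
[0.59470915 0.03189824 0.15201298] [ 5.83770891e-01  8.11917732e-01 -4.47546063e-04 -9.71032329e-04]
side 0.76 [282.0, 174.7, 314.2, 217.2] 713.0
0 xy-tcp [0.24395797 0.52574815] 0.12158189700750766
both [0.60060153 0.04385506 0.0905802 ] [  5.89237782  11.95682121 -61.43278381] 0.07704481538116059
```

View pics/s3.png

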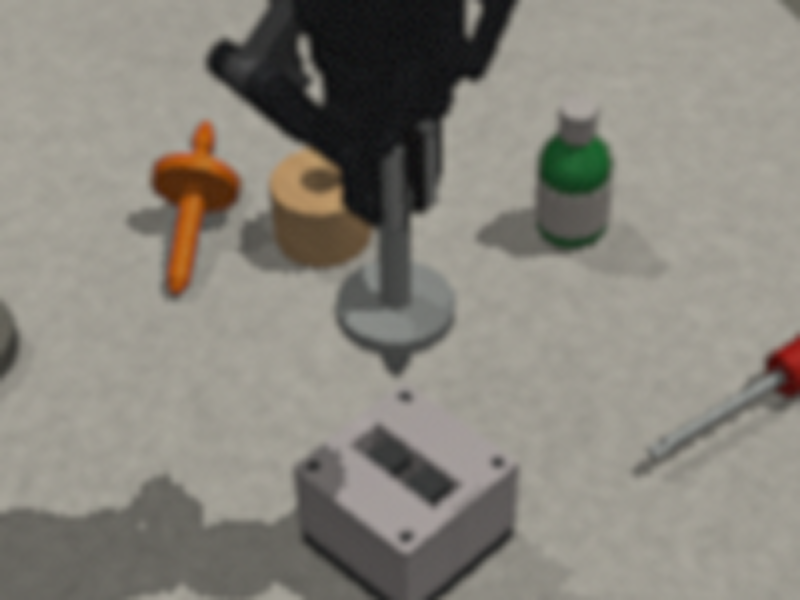

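```bash
python3 - <<'E'
from h import *
o=get_obs();e=o["eef_pos"];c=camera("side");im=c["image"][:,:,::-1].copy()
im=cv2.resize(im[140:252,225:375],None,fx=5.3,fy=5.3,interpolation=cv2.INTER_CUBIC)
for dz,col in((-.0483,(255,0,0)),(-.0103,(0,255,0)),(0,(0,0,255)),(.019,(0,255,255)),(.0457,(255,0,255))):
    p=(w2px(c,[e+[0,0,dz]])[0]-[225,140]+.5)*5.3;print(dz,p.round());cv2.circle(im,tuple(p.astype(int).tolist()),4,col,-1)
cv2.imwrite("pics/s4.png",im)
E
```

```text
-0.0483 [395. 382.]
-0.0103 [391. 286.]
0 [390. 259.]
0.019 [388. 206.]
0.0457 [385. 129.]
```

View pics/s4.png

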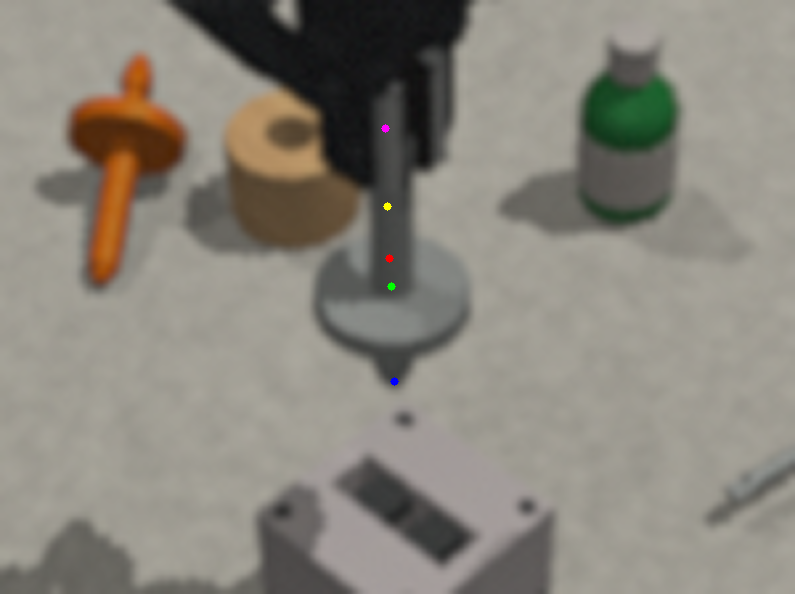

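The overlay puts the mandrel's foot and flange where I computed them. The foot is within about 2 mm of the collet axis, so I'll shift slightly and descend, watching the force.

{"fn": "drive_tool", "kwargs": {
  "increments": [
    [[1.5,-0.5,-8],[0,0,0],0],
    [[0,0,-10],[0,0,0],0],
    [[0,0,-10],[0,0,0],0],
    [[0,0,-10],[0,0,0],0],
    [[0,0,-6],[0,0,0],0],
    [[0,0,0],[0,0,0],0],
    [[0,0,0],[0,0,0],0]
  ]
}}

```text
clock: 7.47
eef_pos: [0.5962, 0.0312, 0.1084]
tool_rot: [0.584, 0.812, -0.001, -0.001]
ft_force: [-0.7, -0.3, -1.2]
grip_width: 0.0081
grasp_force: 58.8
```

```bash
python3 - <<'E'
from h import *
o=get_obs();print(o["eef_pos"],o["ft_force"])
c=camera("side");save(c,"s5",(240,160,360,250),6)
E
```

```text
[0.59622502 0.03118493 0.10842474] [-0.68150474 -0.28302479 -1.20265174]
```

View pics/s5.png

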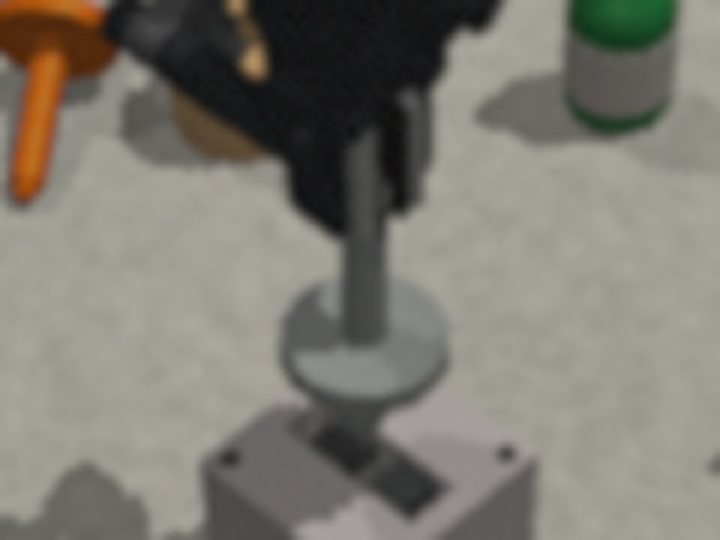

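The foot hovers over the slot with roughly 2 mm of doubt. I'll check that numerically before pushing.

```bash
python3 - <<'E'
from man import *
C,R=manfit()
c=C[0]
m=silhouettes("collet",c)[0]
# dark jaws in the slot: centroid of dark pixels near the block top
e=get_obs()["eef_pos"]
for n,z in(("ctr",.0475),):print(w2px(c,[.5967,.032,z]),w2px(c,[.5957,.0317,z]))
print("foot px est",w2px(c,[e[0]+.0002,e[1]+.0005,e[2]-.0483]))
g=c["image"].mean(2)
P=[(x,y) for y in range(225,247) for x in range(288,316)]
print(g[222:250,286:318].astype(int)[::2])
E
```

```text
side 0.89 [287.2, 198.5, 314.4, 232.9] 582.0
0 xy-tcp [0.45727476 1.4240437 ] 0.1397842305574548
both [0.6020637  0.04147656 0.04895428] [  5.20997746  10.28205895 -60.26168182] 0.09015295954192348
[[300.87581227 235.97698637]] [[300.40561124 236.32658572]]
foot px est [[301.17867672 230.12145493]]
[[156 142 112  85  88 108 126 133 137 138 138 138 138 137 137 136 136 136
  137 134 127 122 119 115 108  98  92 106 133 151 157 157]
 [159 157 148 125 101  81  79  87 101 112 119 124 127 129 131 131 132 130
  125 120 112 100  89  82  85 100 125 147 156 159 158 157]
 [152 154 151 151 150 134 104  78  67  67  69  73  75  77  81  83  84  82
   76  72  76  85  96 112 129 149 159 160 160 159 159 158]
 [111 111 107 104 103  97  93  86  77  71  68  65  65  66  66  66  66  71
   92 124 144 150 154 159 159 160 159 159 159 159 160 159]
 [101  98  87  77  74  80  84  75  66  60  57  57  58  62  64  64  75 104
  135 155 160 161 159 159 159 159 159 159 159 159 159 160]
 [103  99  92  82  79  76  67  51  42  39  40  41  48  54  59  62  79 107
  133 149 158 159 158 156 156 157 155 152 150 152 156 157]
 [
[... 362 characters left out ...]
2  75  96 118 133 140 142 142 142]
 [103 104 104 104 105 104 104 104 104 105 105 101  96  89  81  70  60  55
   53  51  52  52  52  53  53  53  66  86 107 126 138 142]
 [104 104 105 105 105 104 105 104 104 104 104 105 111 121 125 119 102  79
   61  52  52  53  52  49  44  44  64  94 120 135 141 144]
 [105 105 104 105 104 104 104 104 106 112 121 127 138 152 155 148 141 133
  115  90  69  52  43  50  73  98 119 135 143 145 143 137]
 [ 97 102 104 108 113 122 126 133 146 154 159 161 160 159 155 148 143 142
  141 137 126 106  94 109 130 139 142 142 139 132 116 101]
 [ 78  85 106 135 152 159 161 161 161 160 160 161 161 160 160 159 155 149
  143 142 143 140 140 142 143 141 135 125 111  99  92  91]]
```

{"fn": "drive_tool", "kwargs": {
  "increments": [
    [[0,0,-4],[0,0,0],0],
    [[0,0,-4],[0,0,0],0],
    [[0,0,-3],[0,0,0],0],
    [[0,0,-2],[0,0,0],0],
    [[0,0,-2],[0,0,0],0],
    [[0,0,0],[0,0,0],0]
  ]
}}

```text
clock: 8.27
eef_pos: [0.5964, 0.0312, 0.0935]
tool_rot: [0.584, 0.812, -0.0, -0.0]
ft_force: [-1.4, -0.4, -2.8]
grip_width: 0.0084
grasp_force: 58.8
```

{"fn": "drive_tool", "kwargs": {
  "increments": [
    [[0,0,-2],[0,0,0],0],
    [[0,0,-2],[0,0,0],0],
    [[0,0,-1],[0,0,0],0],
    [[0,0,0],[0,0,0],0]
  ]
}}

```text
clock: 8.6
eef_pos: [0.5973, 0.0312, 0.09]
tool_rot: [0.584, 0.812, 0.0, 0.001]
ft_force: [0.2, -0.8, 1.6]
grip_width: 0.0086
grasp_force: 59.2
```

{"fn": "drive_tool", "kwargs": {
  "increments": [
    [[0,0,-2],[0,0,0],0],
    [[0,0,-2],[0,0,0],0],
    [[0,0,-2],[0,0,0],0],
    [[0,0,0],[0,0,0],0]
  ]
}}

```text
clock: 8.93
eef_pos: [0.5975, 0.0314, 0.0836]
tool_rot: [0.584, 0.812, 0.001, 0.001]
ft_force: [1.1, -0.5, 0.2]
grip_width: 0.0087
grasp_force: 59.0
```

{"fn": "drive_tool", "kwargs": {
  "increments": [
    [[0,0,-2],[0,0,0],0],
    [[0,0,-2],[0,0,0],0],
    [[0,0,-2],[0,0,0],0],
    [[0,0,0],[0,0,0],0]
  ]
}}

```text
clock: 9.27
eef_pos: [0.5971, 0.0314, 0.0771]
tool_rot: [0.584, 0.812, 0.0, 0.0]
ft_force: [1.1, 0.2, 2.9]
grip_width: 0.0083
grasp_force: 59.2
```

{"fn": "drive_tool", "kwargs": {
  "increments": [
    [[0,0,-2],[0,0,0],0],
    [[0,0,-2],[0,0,0],0],
    [[0,0,-2],[0,0,0],0],
    [[0,0,0],[0,0,0],0]
  ]
}}

```text
clock: 9.6
eef_pos: [0.5961, 0.0313, 0.07]
tool_rot: [0.584, 0.812, -0.001, -0.001]
ft_force: [1.2, 0.5, -1.4]
grip_width: 0.0085
grasp_force: 58.8
```

{"fn": "drive_tool", "kwargs": {
  "increments": [
    [[0,0,-1.5],[0,0,0],0],
    [[0,0,-1.5],[0,0,0],0],
    [[0,0,0],[0,0,0],0]
  ]
}}

```text
clock: 9.85
eef_pos: [0.5963, 0.0311, 0.0681]
tool_rot: [0.584, 0.812, -0.0, -0.0]
ft_force: [-0.0, -0.0, 2.1]
grip_width: 0.0085
grasp_force: 59.2
```

{"fn": "drive_tool", "kwargs": {
  "increments": [
    [[0,0,-1.5],[0,0,0],0],
    [[0,0,0],[0,0,0],0],
    [[0,0,0],[0,0,0],0]
  ]
}}

```text
clock: 10.1
eef_pos: [0.5964, 0.0311, 0.068]
tool_rot: [0.584, 0.812, -0.0, 0.0]
ft_force: [-3.6, -0.7, 8.4]
grip_width: 0.0084
grasp_force: 59.9
```

{"fn": "drive_tool", "kwargs": {
  "increments": [
    [[0,0,-1.5],[0,0,0],0],
    [[0,0,-1],[0,0,0],0],
    [[0,0,0],[0,0,0],0],
    [[0,0,0],[0,0,0],0]
  ]
}}

```text
clock: 10.43
eef_pos: [0.5966, 0.031, 0.0679]
tool_rot: [0.584, 0.812, 0.0, 0.001]
ft_force: [-6.9, -1.0, 19.4]
grip_width: 0.0084
grasp_force: 61.1
```

{"fn": "drive_tool", "kwargs": {
  "increments": [
    [[0,0,2.5],[0,0,0],0],
    [[0,0,1],[0,0,0],0],
    [[0,0,0],[0,0,0],0],
    [[0,0,0],[0,0,0],0]
  ]
}}

```text
clock: 10.77
eef_pos: [0.5965, 0.0311, 0.0681]
tool_rot: [0.584, 0.812, -0.0, -0.0]
ft_force: [-2.0, 0.2, 6.9]
grip_width: 0.0084
grasp_force: 59.7
```

The mandrel is home: there was a click at about 70 mm and then a hard stop at 68.0 mm under 19 N, exactly the expected height. I'll release it and go to the large wheel.

{"fn": "drive_tool", "kwargs": {
  "increments": [
    [[0,0,0],[0,0,0],1],
    [[0,0,0],[0,0,0],1],
    [[0,0,0],[0,0,0],1],
    [[0,0,0],[0,0,0],1],
    [[0,0,0],[0,0,0],1],
    [[0,0,20],[0,0,0],1],
    [[0,0,30],[0,0,0],1],
    [[0,0,30],[0,0,0],1]
  ]
}}

```text
clock: 11.43
eef_pos: [0.5956, 0.0312, 0.1472]
tool_rot: [0.584, 0.812, -0.001, -0.001]
ft_force: [0.4, -0.0, -0.1]
grip_width: 0.0857
grasp_force: 0.0
```

{"fn": "drive_tool", "kwargs": {
  "increments": [
    [[-15,24,0],[0,0,0],1],
    [[-18,24,0],[0,0,0],1],
    [[-17,24,0],[0,0,0],1],
    [[-17,24,0],[0,0,0],1],
    [[-17,24,0],[0,0,0],1],
    [[-17,24,0],[0,0,0],1],
    [[-17,24,0],[0,0,0],1],
    [[-17,26,0],[0,0,0],1]
  ]
}}

```text
clock: 12.1
eef_pos: [0.4609, 0.226, 0.1478]
tool_rot: [0.584, 0.812, 0.0, 0.0]
ft_force: [-0.1, 0.3, -0.4]
grip_width: 0.0856
grasp_force: 0.0
```

{"fn": "drive_tool", "kwargs": {
  "increments": [
    [[0,0,-20],[0,0,0],1],
    [[0,0,-25],[0,0,0],1],
    [[0,0,-25],[0,0,0],1],
    [[0,0,-10],[0,0,0],1],
    [[0,0,0],[0,0,0],1],
    [[0,0,0],[0,0,0],1]
  ]
}}

```text
clock: 12.6
eef_pos: [0.4617, 0.2251, 0.0678]
tool_rot: [0.584, 0.812, -0.0, -0.0]
ft_force: [-0.0, -0.4, -0.2]
grip_width: 0.0853
grasp_force: 0.0
```

```bash
python3 - <<'E'
from fit import *
o=get_obs();print(o["eef_pos"],o["tool_rot"])
c=camera("side")
for d in silhouettes("mandrel",c):
    if d["conf"]>.4: 
        b=np.array(d["bbox"]);print(d["conf"],b,d["region"].sum())
        if abs(b[0]-290)<25:
            p=(.5965,.0315);P=[cyl(.022,.05,.058),np.vstack([cyl(.006,.058,.108),cyl(.003,.114,.114)])]
            print(fit(c,d["region"],P,p))
c2=camera("top")
for d in silhouettes("large_wheel",c2)+silhouettes("large_wheel",c): print(d["conf"],d["bbox"])
im=np.hstack([c["image"][150:290,230:370],c["image"][150:290,130:270]])[:,:,::-1];cv2.imwrite("pics/s6.png",cv2.resize(im,None,fx=2.8,fy=2.8,interpolation=2))
E
```

```text
[0.46172483 0.22508333 0.06779891] [ 5.83750626e-01  8.11932856e-01 -4.26691164e-04 -2.47295790e-04]
0.77 [289.1 206.2 315.6 249.8] 637
(array([0.59714319, 0.03114846]), np.float64(0.08391584700687715))
0.75 [237.8 153.  258.7 194. ] 440
0.74 [186.2, 323.4, 219.3, 359.5]
0.61 [170.8, 188.5, 203.1, 219.5]
```

View pics/s6.png

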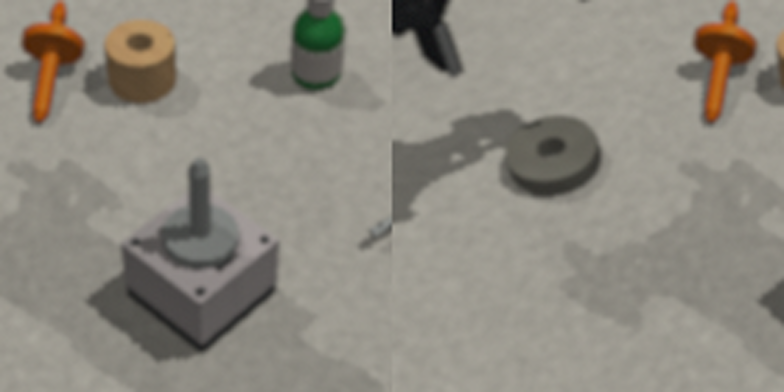

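The mandrel is seated, with its flange flat on the block. Next I'll check where the fingers should appear.

```bash
python3 - <<'E'
from h import *
o=get_obs();e=o["eef_pos"];c=camera("side");d=np.array([.95,.31,0])
for s in(-.05,0,.05):print(s,w2px(c,[e+d*s+[0,0,.013]]).round(),w2px(c,[e+d*s+[0,0,.04]]).round())
im=c["image"][:,:,::-1].copy()
for s in(-.05,0,.05):cv2.circle(im,tuple(w2px(c,[e+d*s+[0,0,.013]])[0].round().astype(int).tolist()),1,(0,0,255),-1)
cv2.imwrite("pics/s7.png",cv2.resize(im[80:230,90:290],None,fx=4,fy=4,interpolation=2))
E
```

```text
-0.05 [[153. 189.]] [[149. 177.]]
0 [[178. 174.]] [[175. 162.]]
0.05 [[202. 160.]] [[199. 148.]]
```

View pics/s7.png

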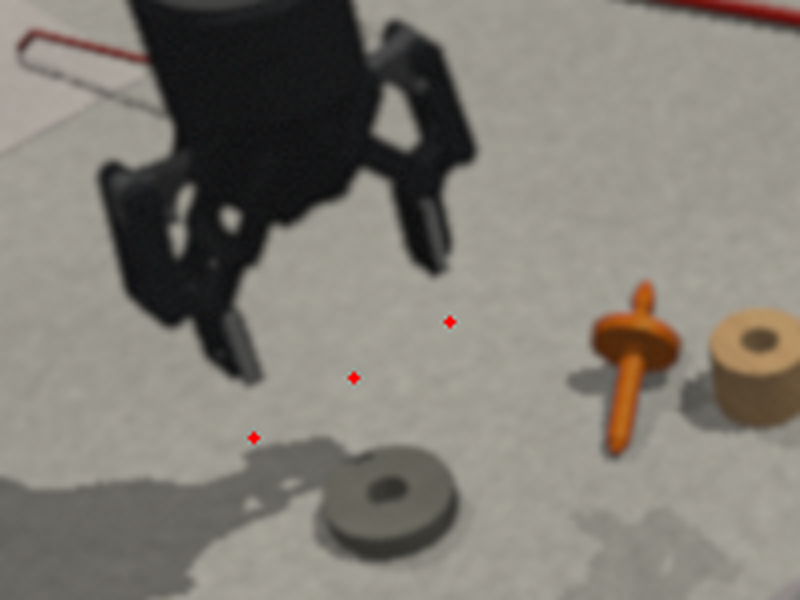

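The fingertips are drawn about 30 mm higher than the reported TCP implies. I'll lower and see whether they actually reach the wheel.

{"fn": "drive_tool", "kwargs": {
  "increments": [
    [[0,0,-15],[0,0,0],1],
    [[0,0,-15],[0,0,0],1],
    [[0,0,-15],[0,0,0],1],
    [[0,0,-10],[0,0,0],1],
    [[0,0,-8],[0,0,0],1],
    [[0,0,0],[0,0,0],1],
    [[0,0,0],[0,0,0],1]
  ]
}}

```text
clock: 13.48
eef_pos: [0.4618, 0.2252, 0.0048]
tool_rot: [0.584, 0.812, -0.0, -0.0]
ft_force: [0.3, 0.8, 0.7]
grip_width: 0.0855
grasp_force: 0.0
```

```bash
python3 - <<'E'
from h import *
o=get_obs();e=o["eef_pos"];print(e,o["ft_force"],o["grip_width"]);c=camera("side");d=np.array([.95,.31,0])
im=c["image"][:,:,::-1].copy()
cv2.imwrite("pics/s8.png",cv2.resize(im[130:250,110:270],None,fx=5,fy=5,interpolation=2))
E
```

```text
[0.46181188 0.22519721 0.0048193 ] [0.33809505 0.849563   0.67200553] 0.08549202462270003
```

View pics/s8.png

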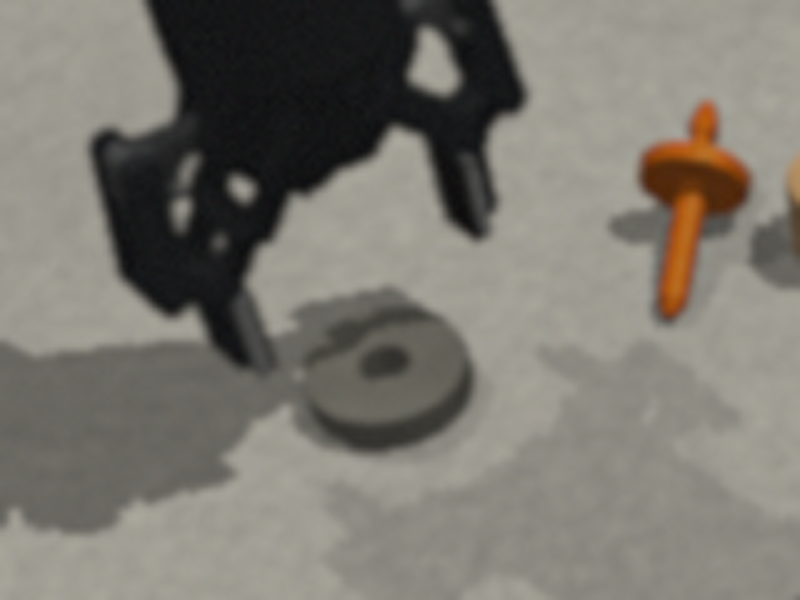

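The tips really do stand well above the bench (left tip at crop (265,365), right tip at (480,235)). I'll descend further in guarded steps.

{"fn": "drive_tool", "kwargs": {
  "increments": [
    [[0,0,-5],[0,0,0],1],
    [[0,0,-5],[0,0,0],1],
    [[0,0,-5],[0,0,0],1],
    [[0,0,0],[0,0,0],1],
    [[0,0,0],[0,0,0],1]
  ]
}}

```text
clock: 13.95
eef_pos: [0.4614, 0.225, -0.0107]
tool_rot: [0.584, 0.812, -0.0, -0.0]
ft_force: [-0.9, 0.4, 0.1]
grip_width: 0.0855
grasp_force: 0.0
```

{"fn": "drive_tool", "kwargs": {
  "increments": [
    [[0,0,-3],[0,0,0],1],
    [[0,0,0],[0,0,0],1],
    [[0,0,-3],[0,0,0],1],
    [[0,0,0],[0,0,0],1],
    [[0,0,0],[0,0,0],1]
  ]
}}

```text
clock: 14.37
eef_pos: [0.4617, 0.2252, -0.0163]
tool_rot: [0.584, 0.812, -0.0, -0.0]
ft_force: [0.2, 0.2, -0.8]
grip_width: 0.0858
grasp_force: 0.0
```

{"fn": "drive_tool", "kwargs": {
  "increments": [
    [[0,0,-3],[0,0,0],1],
    [[0,0,0],[0,0,0],1],
    [[0,0,-3],[0,0,0],1],
    [[0,0,0],[0,0,0],1],
    [[0,0,0],[0,0,0],1]
  ]
}}

```text
clock: 14.78
eef_pos: [0.4616, 0.2251, -0.0224]
tool_rot: [0.584, 0.812, -0.0, -0.0]
ft_force: [-0.1, -0.4, -0.1]
grip_width: 0.0854
grasp_force: 0.0
```

{"fn": "drive_tool", "kwargs": {
  "increments": [
    [[0,0,-3],[0,0,0],1],
    [[0,0,0],[0,0,0],1],
    [[0,0,-2],[0,0,0],1],
    [[0,0,0],[0,0,0],1],
    [[0,0,0],[0,0,0],1]
  ]
}}

```text
clock: 15.2
eef_pos: [0.4617, 0.2252, -0.0273]
tool_rot: [0.584, 0.812, -0.0, -0.0]
ft_force: [-0.3, -0.4, -0.1]
grip_width: 0.0853
grasp_force: 0.0
```

```bash
python3 - <<'E'
from h import *
o=get_obs();e=o["eef_pos"];print(e,o["ft_force"],o["joint_pos"]);c=camera("side")
cv2.imwrite("pics/s9.png",cv2.resize(c["image"][130:250,110:270,::-1],None,fx=5,fy=5,interpolation=2))
E
```

```text
[ 0.46168529  0.22516597 -0.02734447] [-0.33332059 -0.43130382 -0.10916428] [ 4.53765249e-01  4.83450245e-01 -2.94207271e-01  7.93474168e-01
 -3.65315027e-06  1.70023491e+00]
```

View pics/s9.png

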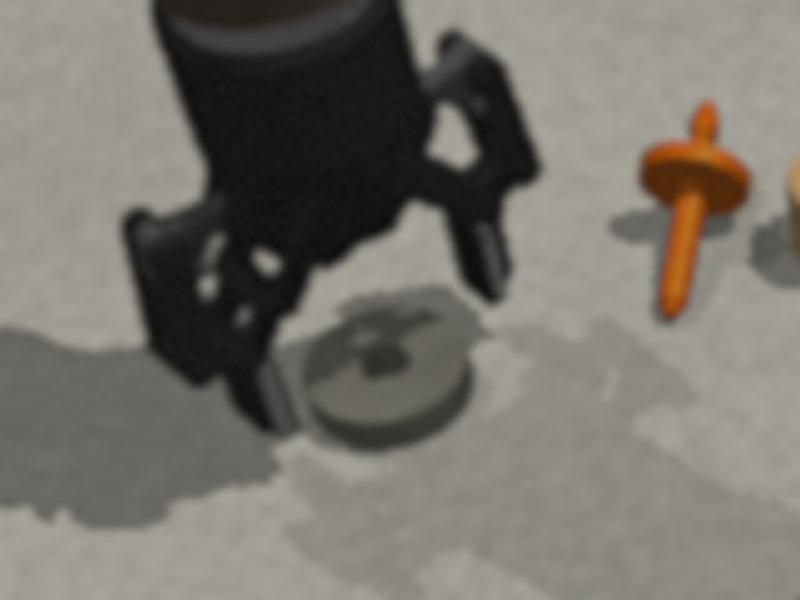

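The fingers now straddle the wheel, with tips about 18 mm above the bench (midpoint at crop (390,363)). I'll go 6 mm lower and close.

{"fn": "drive_tool", "kwargs": {
  "increments": [
    [[0,0,-3],[0,0,0],1],
    [[0,0,-3],[0,0,0],1],
    [[0,0,0],[0,0,0],0.8],
    [[0,0,0],[0,0,0],0.6],
    [[0,0,0],[0,0,0],0.4],
    [[0,0,0],[0,0,0],0.2],
    [[0,0,0],[0,0,0],0],
    [[0,0,0],[0,0,0],0]
  ]
}}

```text
clock: 15.92
eef_pos: [0.4615, 0.2251, -0.0326]
tool_rot: [0.584, 0.812, -0.0, -0.0]
ft_force: [-1.8, -2.1, 6.1]
grip_width: 0.0577
grasp_force: 63.0
```

{"fn": "drive_tool", "kwargs": {
  "increments": [
    [[0,0,0],[0,0,0],0],
    [[0,0,0],[0,0,0],0],
    [[0,0,0],[0,0,0],0]
  ]
}}

```text
clock: 16.17
eef_pos: [0.4616, 0.2252, -0.0326]
tool_rot: [0.584, 0.812, -0.0, -0.0]
ft_force: [-1.5, -1.0, 5.4]
grip_width: 0.0578
grasp_force: 63.0
```

{"fn": "drive_tool", "kwargs": {
  "increments": [
    [[0,0,10],[0,0,0],0],
    [[0,0,20],[0,0,0],0],
    [[0,0,20],[0,0,0],0],
    [[0,0,20],[0,0,0],0],
    [[0,0,20],[0,0,0],0],
    [[0,0,20],[0,0,0],0],
    [[0,0,20],[0,0,0],0],
    [[0,0,10],[0,0,0],0]
  ]
}}

```text
clock: 16.83
eef_pos: [0.4631, 0.2259, 0.1098]
tool_rot: [0.584, 0.812, 0.002, 0.001]
ft_force: [0.6, 0.5, -0.9]
grip_width: 0.0582
grasp_force: 64.4
```

{"fn": "drive_tool", "kwargs": {
  "increments": [
    [[17,-24,0],[0,0,0],0],
    [[17,-24,0],[0,0,0],0],
    [[17,-24,0],[0,0,0],0],
    [[17,-24,0],[0,0,0],0],
    [[17,-24,0],[0,0,0],0],
    [[17,-24,0],[0,0,0],0],
    [[17,-25,0],[0,0,0],0],
    [[16,-25,0],[0,0,0],0]
  ]
}}

```text
clock: 17.5
eef_pos: [0.5973, 0.03, 0.1064]
tool_rot: [0.584, 0.812, -0.0, -0.0]
ft_force: [1.4, 1.2, -1.2]
grip_width: 0.0578
grasp_force: 64.4
```

{"fn": "drive_tool", "kwargs": {
  "increments": [
    [[0,0,0],[0,0,0],0],
    [[0,0,0],[0,0,0],0],
    [[0,0,0],[0,0,0],0]
  ]
}}

```text
clock: 17.75
eef_pos: [0.5961, 0.0313, 0.1062]
tool_rot: [0.584, 0.812, -0.0, -0.001]
ft_force: [0.0, 0.6, -1.7]
grip_width: 0.0579
grasp_force: 64.4
```

```bash
python3 - <<'E'
from fit import *
o=get_obs();e=np.array(o["eef_pos"]);print(e,o["ft_force"],o["grip_width"])
z=e[2]+.0328
for n in("side","top"):
    c=camera(n)
    for d in silhouettes("large_wheel",c)[:2]:
        q=w2px(c,[e[0],e[1],z+.008])[0];b=np.array(d["bbox"]);print(n,d["conf"],b,q)
        if np.hypot(*(b.reshape(2,2).mean(0)-q))<30: print(fit(c,d["region"],[cyl(.03,z,z+.016)],e[:2]))
save(c,"t2",(240,180,380,285),5) if 0 else 0
E
```

```text
[0.59612238 0.03127836 0.10620654] [ 0.03017286  0.55262257 -1.71869465] 0.057879358726861896
side 0.75 [288.5 174.1 322.  209.7] [299.13467857 191.70529775]
(array([0.59815105, 0.03221375]), np.float64(0.3188389965368298))
top 0.21 [474.7 232.2 492.5 252.9] [306.81007325 245.99372461]
```

{"fn": "drive_tool", "kwargs": {
  "increments": [
    [[0.5,0,-10],[0,0,0],0],
    [[0,0,-8],[0,0,0],0],
    [[0,0,-6],[0,0,0],0],
    [[0,0,-5],[0,0,0],0],
    [[0,0,-5],[0,0,0],0],
    [[0,0,0],[0,0,0],0]
  ]
}}

```text
clock: 18.45
eef_pos: [0.5962, 0.0312, 0.0711]
tool_rot: [0.584, 0.812, -0.001, -0.001]
ft_force: [-0.0, 0.3, -0.5]
grip_width: 0.058
grasp_force: 64.4
```

{"fn": "drive_tool", "kwargs": {
  "increments": [
    [[0,0,-7],[0,0,0],0],
    [[0,0,-7],[0,0,0],0],
    [[0,0,-7],[0,0,0],0],
    [[0,0,-7],[0,0,0],0],
    [[0,0,-5],[0,0,0],0],
    [[0,0,-5],[0,0,0],0],
    [[0,0,0],[0,0,0],0]
  ]
}}

```text
clock: 19.03
eef_pos: [0.5963, 0.0312, 0.0333]
tool_rot: [0.584, 0.812, -0.001, -0.001]
ft_force: [0.6, 0.4, -1.3]
grip_width: 0.0578
grasp_force: 64.4
```

The wheel is threaded on without contact. Now the guarded last 8 mm.

{"fn": "drive_tool", "kwargs": {
  "increments": [
    [[0,0,-3],[0,0,0],0],
    [[0,0,-2],[0,0,0],0],
    [[0,0,-1.5],[0,0,0],0],
    [[0,0,0],[0,0,0],0],
    [[0,0,0],[0,0,0],0]
  ]
}}

```text
clock: 19.45
eef_pos: [0.5973, 0.0313, 0.0284]
tool_rot: [0.584, 0.812, 0.0, 0.0]
ft_force: [-0.3, 1.4, -0.7]
grip_width: 0.0575
grasp_force: 64.4
```

{"fn": "drive_tool", "kwargs": {
  "increments": [
    [[0,0,-1],[0,0,0],0],
    [[0,0,0],[0,0,0],0],
    [[0,0,-1],[0,0,0],0],
    [[0,0,0],[0,0,0],0]
  ]
}}

```text
clock: 19.78
eef_pos: [0.5973, 0.0312, 0.0262]
tool_rot: [0.584, 0.812, -0.0, -0.0]
ft_force: [-0.8, 0.2, -1.5]
grip_width: 0.0579
grasp_force: 64.4
```

{"fn": "drive_tool", "kwargs": {
  "increments": [
    [[0,0,-1],[0,0,0],0],
    [[0,0,0],[0,0,0],0],
    [[0,0,-0.5],[0,0,0],0],
    [[0,0,0],[0,0,0],0]
  ]
}}

```text
clock: 20.12
eef_pos: [0.5974, 0.0312, 0.0254]
tool_rot: [0.584, 0.812, 0.0, 0.0]
ft_force: [-1.4, -0.1, 4.3]
grip_width: 0.0575
grasp_force: 64.9
```

{"fn": "drive_tool", "kwargs": {
  "increments": [
    [[0,0,-1],[0,0,0],0],
    [[0,0,0],[0,0,0],0],
    [[0,0,0],[0,0,0],0]
  ]
}}

```text
clock: 20.37
eef_pos: [0.5975, 0.0313, 0.0254]
tool_rot: [0.584, 0.812, 0.0, 0.0]
ft_force: [-3.2, -0.5, 9.2]
grip_width: 0.058
grasp_force: 65.4
```

Seated at 25.4 mm (25.2 expected), with 9 N of contact. I'll release it and go to the spacer.

{"fn": "drive_tool", "kwargs": {
  "increments": [
    [[0,0,1.5],[0,0,0],0],
    [[0,0,0],[0,0,0],0.6],
    [[0,0,0],[0,0,0],1],
    [[0,0,0],[0,0,0],1],
    [[0,0,0],[0,0,0],1],
    [[0,0,40],[0,0,0],1],
    [[0,0,40],[0,0,0],1],
    [[0,0,40],[0,0,0],1]
  ]
}}

```text
clock: 21.03
eef_pos: [0.5963, 0.0312, 0.1456]
tool_rot: [0.584, 0.812, -0.001, -0.001]
ft_force: [0.2, 0.2, 0.8]
grip_width: 0.0853
grasp_force: 0.0
```

{"fn": "drive_tool", "kwargs": {
  "increments": [
    [[3,-33,0],[0,0,0],1],
    [[3,-33,0],[0,0,0],1],
    [[3,-33,0],[0,0,0],1],
    [[3,-33,0],[0,0,0],1],
    [[3,-33,0],[0,0,0],1],
    [[3,-33,0],[0,0,0],1],
    [[3,-33,0],[0,0,0],1],
    [[3,-33,0],[0,0,0],1]
  ]
}}

```text
clock: 21.7
eef_pos: [0.6212, -0.2344, 0.1451]
tool_rot: [0.584, 0.812, 0.0, -0.0]
ft_force: [0.5, -0.7, 0.5]
grip_width: 0.0855
grasp_force: 0.0
```

{"fn": "drive_tool", "kwargs": {
  "increments": [
    [[3,-31,0],[0,0,0],1],
    [[3,-31,0],[0,0,0],1],
    [[0,0,-30],[0,0,0],1],
    [[0,0,-30],[0,0,0],1],
    [[0,0,-30],[0,0,0],1],
    [[0,0,0],[0,0,0],1],
    [[0,0,0],[0,0,0],1]
  ]
}}

```text
clock: 22.28
eef_pos: [0.6254, -0.2939, 0.0528]
tool_rot: [0.584, 0.812, -0.001, -0.003]
ft_force: [-0.1, 0.2, 0.2]
grip_width: 0.0854
grasp_force: 0.0
```

```bash
python3 - <<'E'
from fit import *
o=get_obs();print(o["eef_pos"],o["tool_rot"],o["ft_force"])
for n in("side","top"):
    c=camera(n)
    for q,g in dict(spacer=(.6274,-.2949),small_wheel=(.4545,-.0278),cap=(.442,-.2555),large_wheel=(.597,.031)).items():
        zz=.058 if q=="large_wheel" else 0
        P=[x+[0,0,zz] for x in S[q]];m=rnd(c,P,g)
        D=sorted(silhouettes(q,c),key=lambda d:-np.minimum(m,d["region"]).sum())
        if D: x,f=fit(c,D[0]["region"],P,g);print(n,q,D[0]["conf"],x.round(4),round(f,3))
E
```

```text
[ 0.6253537  -0.29392332  0.05284599] [ 5.83699753e-01  8.11964139e-01 -5.42179917e-04 -2.92245188e-03] [-0.0984158   0.23836261  0.18899339]
side spacer 0.73 [ 0.6282 -0.2954] 0.828
side small_wheel 0.9 [ 0.4553 -0.0274] 0.172
side cap 0.81 [ 0.4425 -0.2568] 0.067
side large_wheel 0.91 [0.5995 0.0317] 0.235
top spacer 0.53 [ 0.6266 -0.2944] 0.192
top small_wheel 0.74 [ 0.4536 -0.0274] 0.169
top cap 0.69 [ 0.4418 -0.2545] 0.141
top large_wheel 0.74 [0.5972 0.0327] 0.12
```

{"fn": "drive_tool", "kwargs": {
  "increments": [
    [[1.5,-1,-20],[0,0,0],1],
    [[0,0,-20],[0,0,0],1],
    [[0,0,-20],[0,0,0],1],
    [[0,0,-12],[0,0,0],1],
    [[0,0,-6],[0,0,0],1],
    [[0,0,-4],[0,0,0],1],
    [[0,0,0],[0,0,0],1],
    [[0,0,0],[0,0,0],1]
  ]
}}

```text
clock: 23.45
eef_pos: [0.6295, -0.2961, -0.0258]
tool_rot: [0.584, 0.812, 0.0, 0.001]
ft_force: [-0.3, 0.8, 0.4]
grip_width: 0.0853
grasp_force: 0.0
```

{"fn": "drive_tool", "kwargs": {
  "increments": [
    [[0,0,0],[0,0,0],0.7],
    [[0,0,0],[0,0,0],0.5],
    [[0,0,0],[0,0,0],0.4],
    [[0,0,0],[0,0,0],0.3],
    [[0,0,0],[0,0,0],0.2],
    [[0,0,0],[0,0,0],0],
    [[0,0,0],[0,0,0],0],
    [[0,0,0],[0,0,0],0]
  ]
}}

```text
clock: 24.12
eef_pos: [0.6294, -0.2961, -0.0258]
tool_rot: [0.584, 0.812, 0.0, 0.001]
ft_force: [-0.8, 0.1, 4.9]
grip_width: 0.0307
grasp_force: 59.8
```

{"fn": "drive_tool", "kwargs": {
  "increments": [
    [[0,0,10],[0,0,0],0],
    [[0,0,20],[0,0,0],0],
    [[0,0,20],[0,0,0],0],
    [[0,0,20],[0,0,0],0],
    [[0,0,20],[0,0,0],0],
    [[0,0,20],[0,0,0],0],
    [[0,0,20],[0,0,0],0],
    [[0,0,5],[0,0,0],0]
  ]
}}

```text
clock: 24.78
eef_pos: [0.6304, -0.2965, 0.1124]
tool_rot: [0.584, 0.812, 0.001, 0.003]
ft_force: [1.4, 0.2, 0.6]
grip_width: 0.0305
grasp_force: 59.5
```

{"fn": "drive_tool", "kwargs": {
  "increments": [
    [[-3,33,0],[0,0,0],0],
    [[-3,33,0],[0,0,0],0],
    [[-3,33,0],[0,0,0],0],
    [[-3,33,0],[0,0,0],0],
    [[-3,33,0],[0,0,0],0],
    [[-3,33,0],[0,0,0],0],
    [[-3,33,0],[0,0,0],0],
    [[-3,33,0],[0,0,0],0]
  ]
}}

```text
clock: 25.45
eef_pos: [0.6036, -0.0302, 0.1073]
tool_rot: [0.584, 0.812, -0.001, -0.001]
ft_force: [0.7, 0.4, 0.4]
grip_width: 0.0304
grasp_force: 59.5
```

{"fn": "drive_tool", "kwargs": {
  "increments": [
    [[-3,30,0],[0,0,0],0],
    [[-3,30,0],[0,0,0],0],
    [[0,0,0],[0,0,0],0],
    [[0,0,0],[0,0,0],0],
    [[0,0,0],[0,0,0],0]
  ]
}}

```text
clock: 25.87
eef_pos: [0.5983, 0.0282, 0.1076]
tool_rot: [0.583, 0.812, -0.001, -0.0]
ft_force: [0.2, -0.6, -1.1]
grip_width: 0.0305
grasp_force: 59.5
```

```bash
python3 - <<'E'
from fit import *
o=get_obs();e=np.array(o["eef_pos"]);print(e,o["ft_force"],o["grip_width"])
z=e[2]+.0258
for n in("side","top"):
    c=camera(n);q=w2px(c,[e[0],e[1],z+.008])[0]
    for d in silhouettes("spacer",c)[:3]:
        b=np.array(d["bbox"]);print(n,d["conf"],b,q)
        if np.hypot(*(b.reshape(2,2).mean(0)-q))<30: print(fit(c,d["region"],[cyl(.017,z,z+.016)],e[:2]))
E
```

```text
[0.59830195 0.02816114 0.10760532] [ 0.21370374 -0.60911149 -1.13628951] 0.030498807779631126
side 0.62 [298.9 184.7 311.4 204.6] [301.55717188 195.33670552]
(array([0.60062052, 0.03001142]), np.float64(0.46491608301203813))
side 0.53 [294.5 206.6 308.1 229.1] [301.55717188 195.33670552]
(array([ 0.58015142, -0.00694535]), np.float64(0.7599322161551496))
```

{"fn": "drive_tool", "kwargs": {
  "increments": [
    [[-1.3,2,-6],[0,0,0],0],
    [[0,0,-6],[0,0,0],0],
    [[0,0,-5],[0,0,0],0],
    [[0,0,-5],[0,0,0],0],
    [[0,0,-4],[0,0,0],0],
    [[0,0,-4],[0,0,0],0],
    [[0,0,0],[0,0,0],0]
  ]
}}

```text
clock: 26.65
eef_pos: [0.5967, 0.0302, 0.077]
tool_rot: [0.584, 0.812, -0.001, -0.001]
ft_force: [-0.3, -1.0, -2.1]
grip_width: 0.0307
grasp_force: 59.5
```

{"fn": "drive_tool", "kwargs": {
  "increments": [
    [[0,0,-5],[0,0,0],0],
    [[0,0,-5],[0,0,0],0],
    [[0,0,-5],[0,0,0],0],
    [[0,0,-4],[0,0,0],0],
    [[0,0,-4],[0,0,0],0],
    [[0,0,0],[0,0,0],0],
    [[0,0,0],[0,0,0],0]
  ]
}}

```text
clock: 27.23
eef_pos: [0.5972, 0.0302, 0.0549]
tool_rot: [0.584, 0.812, -0.0, -0.0]
ft_force: [-0.8, 0.6, -0.4]
grip_width: 0.0306
grasp_force: 59.5
```

{"fn": "drive_tool", "kwargs": {
  "increments": [
    [[0,0,-3],[0,0,0],0],
    [[0,0,-2],[0,0,0],0],
    [[0,0,0],[0,0,0],0],
    [[0,0,-1],[0,0,0],0],
    [[0,0,0],[0,0,0],0]
  ]
}}

```text
clock: 27.65
eef_pos: [0.5975, 0.0303, 0.0492]
tool_rot: [0.584, 0.812, -0.0, -0.0]
ft_force: [-0.6, 0.2, -0.4]
grip_width: 0.0308
grasp_force: 59.5
```

{"fn": "drive_tool", "kwargs": {
  "increments": [
    [[0,0,-1],[0,0,0],0],
    [[0,0,0],[0,0,0],0],
    [[0,0,-1],[0,0,0],0],
    [[0,0,0],[0,0,0],0]
  ]
}}

```text
clock: 27.98
eef_pos: [0.5976, 0.0303, 0.0482]
tool_rot: [0.584, 0.812, 0.0, 0.0]
ft_force: [-2.5, -0.3, 3.4]
grip_width: 0.0306
grasp_force: 60.0
```

The spacer is seated at 48.2 mm, exactly as expected. I'll release it and go to the small wheel.

{"fn": "drive_tool", "kwargs": {
  "increments": [
    [[0,0,0.5],[0,0,0],0],
    [[0,0,0],[0,0,0],0.5],
    [[0,0,0],[0,0,0],1],
    [[0,0,0],[0,0,0],1],
    [[0,0,0],[0,0,0],1],
    [[0,0,30],[0,0,0],1],
    [[0,0,35],[0,0,0],1],
    [[0,0,35],[0,0,0],1]
  ]
}}

```text
clock: 28.65
eef_pos: [0.5964, 0.0302, 0.1478]
tool_rot: [0.584, 0.812, -0.001, -0.001]
ft_force: [0.6, -0.1, 0.4]
grip_width: 0.0852
grasp_force: 0.0
```

{"fn": "drive_tool", "kwargs": {
  "increments": [
    [[-29,-12,0],[0,0,0],1],
    [[-29,-12,0],[0,0,0],1],
    [[-29,-12,0],[0,0,0],1],
    [[-28,-11,-10],[0,0,0],1],
    [[-28,-11,-30],[0,0,0],1],
    [[0,0,-35],[0,0,0],1],
    [[0,0,-35],[0,0,0],1],
    [[0,0,-20],[0,0,0],1]
  ]
}}

```text
clock: 29.32
eef_pos: [0.4526, -0.0277, 0.0159]
tool_rot: [0.584, 0.812, -0.001, -0.001]
ft_force: [-0.1, 0.2, -0.3]
grip_width: 0.0853
grasp_force: 0.0
```

{"fn": "drive_tool", "kwargs": {
  "increments": [
    [[0,0,-15],[0,0,0],1],
    [[0,0,0],[0,0,0],1],
    [[0,0,0],[0,0,0],1]
  ]
}}

```text
clock: 29.57
eef_pos: [0.4544, -0.0275, 0.003]
tool_rot: [0.584, 0.812, -0.001, -0.001]
ft_force: [0.4, 0.5, 0.2]
grip_width: 0.0853
grasp_force: 0.0
```

{"fn": "drive_tool", "kwargs": {
  "increments": [
    [[0,0,-15],[0,0,0],1],
    [[0,0,-12],[0,0,0],1],
    [[0,0,-7],[0,0,0],1],
    [[0,0,0],[0,0,0],1],
    [[0,0,0],[0,0,0],0.8],
    [[0,0,0],[0,0,0],0.6],
    [[0,0,0],[0,0,0],0.4],
    [[0,0,0],[0,0,0],0.2]
  ]
}}

```text
clock: 30.23
eef_pos: [0.4559, -0.0276, -0.0294]
tool_rot: [0.584, 0.812, 0.0, 0.001]
ft_force: [-3.3, -0.5, 11.3]
grip_width: 0.0411
grasp_force: 59.3
```

{"fn": "drive_tool", "kwargs": {
  "increments": [
    [[0,0,0],[0,0,0],0],
    [[0,0,0],[0,0,0],0],
    [[0,0,0],[0,0,0],0],
    [[0,0,0],[0,0,0],0]
  ]
}}

```text
clock: 30.57
eef_pos: [0.4559, -0.0276, -0.0293]
tool_rot: [0.584, 0.812, 0.001, 0.001]
ft_force: [-1.0, 0.3, 7.2]
grip_width: 0.0407
grasp_force: 60.2
```

{"fn": "drive_tool", "kwargs": {
  "increments": [
    [[0,0,10],[0,0,0],0],
    [[0,0,20],[0,0,0],0],
    [[0,0,20],[0,0,0],0],
    [[0,0,20],[0,0,0],0],
    [[0,0,20],[0,0,0],0],
    [[0,0,20],[0,0,0],0],
    [[0,0,20],[0,0,0],0],
    [[0,0,6],[0,0,0],0]
  ]
}}

```text
clock: 31.23
eef_pos: [0.4572, -0.0277, 0.1087]
tool_rot: [0.584, 0.812, 0.002, 0.002]
ft_force: [0.6, -0.4, 0.1]
grip_width: 0.041
grasp_force: 61.0
```

{"fn": "drive_tool", "kwargs": {
  "increments": [
    [[25,10,0],[0,0,0],0],
    [[25,10,0],[0,0,0],0],
    [[25,10,0],[0,0,0],0],
    [[25,10,0],[0,0,0],0],
    [[25,10,0],[0,0,0],0],
    [[17,8.5,0],[0,0,0],0],
    [[0,0,0],[0,0,0],0],
    [[0,0,0],[0,0,0],0]
  ]
}}

```text
clock: 31.9
eef_pos: [0.597, 0.0314, 0.104]
tool_rot: [0.583, 0.812, -0.001, -0.001]
ft_force: [-0.2, 0.5, 0.0]
grip_width: 0.0406
grasp_force: 61.0
```

{"fn": "drive_tool", "kwargs": {
  "increments": [
    [[0,0,0],[0,0,0],0],
    [[0,0,0],[0,0,0],0]
  ]
}}

```text
clock: 32.07
eef_pos: [0.5958, 0.0305, 0.1049]
tool_rot: [0.584, 0.812, -0.001, -0.001]
ft_force: [0.1, -0.1, -0.6]
grip_width: 0.0408
grasp_force: 61.0
```

{"fn": "drive_tool", "kwargs": {
  "increments": [
    [[1,0.6,-6],[0,0,0],0],
    [[0,0,-6],[0,0,0],0],
    [[0,0,-5],[0,0,0],0],
    [[0,0,-4],[0,0,0],0],
    [[0,0,-4],[0,0,0],0],
    [[0,0,0],[0,0,0],0]
  ]
}}

```text
clock: 32.57
eef_pos: [0.5971, 0.0314, 0.0791]
tool_rot: [0.584, 0.812, -0.001, -0.001]
ft_force: [0.5, 0.0, -1.6]
grip_width: 0.0407
grasp_force: 61.0
```

{"fn": "drive_tool", "kwargs": {
  "increments": [
    [[0,0,-4],[0,0,0],0],
    [[0,0,-4],[0,0,0],0],
    [[0,0,-4],[0,0,0],0],
    [[0,0,-2],[0,0,0],0],
    [[0,0,0],[0,0,0],0],
    [[0,0,0],[0,0,0],0]
  ]
}}

```text
clock: 33.07
eef_pos: [0.5979, 0.0316, 0.0662]
tool_rot: [0.584, 0.812, -0.0, -0.0]
ft_force: [-1.1, -0.4, -0.8]
grip_width: 0.041
grasp_force: 61.0
```

{"fn": "drive_tool", "kwargs": {
  "increments": [
    [[0,0,-2],[0,0,0],0],
    [[0,0,-1],[0,0,0],0],
    [[0,0,0],[0,0,0],0],
    [[0,0,-1],[0,0,0],0],
    [[0,0,0],[0,0,0],0]
  ]
}}

```text
clock: 33.48
eef_pos: [0.598, 0.0316, 0.0623]
tool_rot: [0.584, 0.812, 0.0, -0.0]
ft_force: [0.6, -0.8, -0.6]
grip_width: 0.0408
grasp_force: 61.1
```

{"fn": "drive_tool", "kwargs": {
  "increments": [
    [[0,0,-1],[0,0,0],0],
    [[0,0,0],[0,0,0],0],
    [[0,0,-1],[0,0,0],0],
    [[0,0,0],[0,0,0],0]
  ]
}}

```text
clock: 33.82
eef_pos: [0.5982, 0.0316, 0.0608]
tool_rot: [0.584, 0.812, 0.0, 0.0]
ft_force: [-0.9, 0.1, 1.2]
grip_width: 0.0409
grasp_force: 61.3
```

{"fn": "drive_tool", "kwargs": {
  "increments": [
    [[0,0,-0.7],[0,0,0],0],
    [[0,0,0],[0,0,0],0],
    [[0,0,0],[0,0,0],0]
  ]
}}

```text
clock: 34.07
eef_pos: [0.5982, 0.0315, 0.0607]
tool_rot: [0.584, 0.812, 0.0, 0.0]
ft_force: [-1.9, 0.3, 5.8]
grip_width: 0.041
grasp_force: 61.7
```

The small wheel is seated at 60.7 mm, as expected. On to the cap.

{"fn": "drive_tool", "kwargs": {
  "increments": [
    [[0,0,0.8],[0,0,0],0],
    [[0,0,0],[0,0,0],0.5],
    [[0,0,0],[0,0,0],1],
    [[0,0,0],[0,0,0],1],
    [[0,0,0],[0,0,0],1],
    [[0,0,30],[0,0,0],1],
    [[0,0,30],[0,0,0],1],
    [[0,0,30],[0,0,0],1]
  ]
}}

```text
clock: 34.73
eef_pos: [0.5973, 0.0315, 0.1507]
tool_rot: [0.584, 0.812, -0.001, -0.001]
ft_force: [0.6, 0.6, 0.2]
grip_width: 0.0855
grasp_force: 0.0
```

{"fn": "drive_tool", "kwargs": {
  "increments": [
    [[-19,-36,0],[0,0,0],1],
    [[-19,-36,0],[0,0,0],1],
    [[-19,-36,0],[0,0,0],1],
    [[-19,-36,0],[0,0,0],1],
    [[-20,-36,0],[0,0,0],1],
    [[-20,-36,0],[0,0,0],1],
    [[-20,-36,0],[0,0,0],1],
    [[-20,-35,-10],[0,0,0],1]
  ]
}}

```text
clock: 35.4
eef_pos: [0.4422, -0.2578, 0.1423]
tool_rot: [0.584, 0.812, 0.0, 0.002]
ft_force: [0.8, -0.7, 0.8]
grip_width: 0.0851
grasp_force: 0.0
```

{"fn": "drive_tool", "kwargs": {
  "increments": [
    [[0,0,-30],[0,0,0],1],
    [[0,0,-30],[0,0,0],1],
    [[0,0,-30],[0,0,0],1],
    [[0,0,-20],[0,0,0],1],
    [[0,0,0],[0,0,0],1],
    [[0,0,0],[0,0,0],1]
  ]
}}

```text
clock: 35.9
eef_pos: [0.4411, -0.2549, 0.0297]
tool_rot: [0.584, 0.812, -0.0, -0.001]
ft_force: [0.4, -0.3, -0.1]
grip_width: 0.085
grasp_force: 0.0
```

```bash
python3 - <<'E'
from fit import *
o=get_obs();print(o["eef_pos"],o["tool_rot"],o["joint_pos"])
for n in("side","top"):
    c=camera(n)
    for q,g,zz in(("small_wheel",(.597,.031),.09),("large_wheel",(.597,.031),.058),("spacer",(.597,.031),.074),("mandrel",(.597,.031),.1)):
        for d in silhouettes(q,c)[:2]:print(n,q,d["conf"],d["bbox"],w2px(c,[*g,zz]))
    if n=="side":save(c,"s10",(240,170,360,260),6)
E
```

```text
[ 0.4410563  -0.25494584  0.02968469] [ 5.83689617e-01  8.11975465e-01 -1.66851027e-04 -1.49920967e-03] [-5.24088838e-01  4.02497315e-01 -2.42752277e-01  9.28563463e-01
 -3.51743750e-05  7.22443454e-01]
top small_wheel 0.67 [294.7, 238.6, 321.9, 268.8] [[307.78052491 252.53019763]]
top large_wheel 0.78 [287.1, 243.0, 322.1, 275.7] [[308.18878302 256.12615505]]
top large_wheel 0.46 [286.0, 238.3, 331.5, 283.8] [[308.18878302 256.12615505]]
top mandrel 0.89 [171.0, 252.1, 212.9, 281.1] [[307.64691299 251.35300151]]
```

View pics/s10.png

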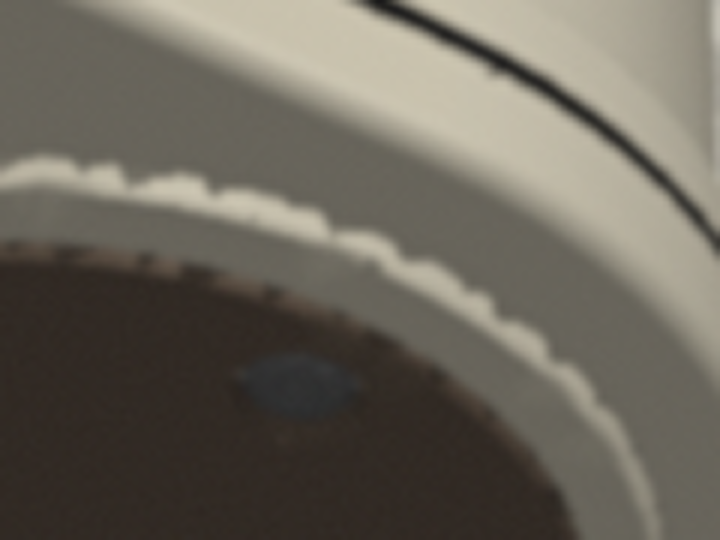

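The arm itself blocks the side view here. The top detections show the wheels centred at the stack, around (308,254), so I'll grasp the cap.

{"fn": "drive_tool", "kwargs": {
  "increments": [
    [[1,-0.5,-20],[0,0,0],1],
    [[0,0,-20],[0,0,0],1],
    [[0,0,-12],[0,0,0],1],
    [[0,0,0],[0,0,0],1],
    [[0,0,0],[0,0,0],0.7],
    [[0,0,0],[0,0,0],0.5],
    [[0,0,0],[0,0,0],0.3],
    [[0,0,0],[0,0,0],0.1]
  ]
}}

```text
clock: 37.07
eef_pos: [0.444, -0.2565, -0.0204]
tool_rot: [0.584, 0.812, 0.0, 0.001]
ft_force: [-0.0, 1.0, 0.7]
grip_width: 0.0386
grasp_force: 0.0
```

{"fn": "drive_tool", "kwargs": {
  "increments": [
    [[0,0,0],[0,0,0],0],
    [[0,0,0],[0,0,0],0],
    [[0,0,0],[0,0,0],0],
    [[0,0,0],[0,0,0],0],
    [[0,0,0],[0,0,0],0]
  ]
}}

```text
clock: 37.48
eef_pos: [0.4438, -0.2564, -0.0203]
tool_rot: [0.584, 0.812, 0.0, 0.001]
ft_force: [-1.6, 0.4, 6.2]
grip_width: 0.025
grasp_force: 59.0
```

{"fn": "drive_tool", "kwargs": {
  "increments": [
    [[0,0,10],[0,0,0],0],
    [[0,0,20],[0,0,0],0],
    [[0,0,20],[0,0,0],0],
    [[0,0,20],[0,0,0],0],
    [[0,0,20],[0,0,0],0],
    [[0,0,20],[0,0,0],0],
    [[0,0,20],[0,0,0],0],
    [[0,0,5],[0,0,0],0]
  ]
}}

```text
clock: 38.15
eef_pos: [0.4449, -0.257, 0.1173]
tool_rot: [0.584, 0.812, 0.0, 0.003]
ft_force: [0.6, -1.1, -0.5]
grip_width: 0.0252
grasp_force: 59.3
```

{"fn": "drive_tool", "kwargs": {
  "increments": [
    [[19,35,0],[0,0,0],0],
    [[19,36,0],[0,0,0],0],
    [[19,36,0],[0,0,0],0],
    [[19,36,0],[0,0,0],0],
    [[19,36,0],[0,0,0],0],
    [[19,36,0],[0,0,0],0],
    [[19,36,0],[0,0,0],0],
    [[20,36,0],[0,0,0],0]
  ]
}}

```text
clock: 38.82
eef_pos: [0.5959, 0.0329, 0.1128]
tool_rot: [0.584, 0.812, -0.0, -0.001]
ft_force: [0.8, -0.7, -1.0]
grip_width: 0.0251
grasp_force: 59.3
```

{"fn": "drive_tool", "kwargs": {
  "increments": [
    [[0,0,0],[0,0,0],0],
    [[0,0,0],[0,0,0],0],
    [[0,0,0],[0,0,0],0],
    [[0,0,0],[0,0,0],0]
  ]
}}

```text
clock: 39.15
eef_pos: [0.5951, 0.03, 0.113]
tool_rot: [0.584, 0.812, -0.001, -0.001]
ft_force: [0.8, 0.3, -0.4]
grip_width: 0.0246
grasp_force: 59.4
```

```bash
python3 - <<'E'
from fit import *
o=get_obs();e=np.array(o["eef_pos"]);print(e,o["ft_force"],o["grip_width"])
z=e[2]+.0203
c=camera("side")
def near(q,pt):
    u=w2px(c,[pt])[0]
    return [d for d in silhouettes(q,c) if np.hypot(*(np.array(d["bbox"]).reshape(2,2).mean(0)-u))<25]
for q,P,pt in(("cap",[cyl(.014,z,z+.012)],(e[0],e[1],z+.01)),("small_wheel",[cyl(.022,.09,.104)],(.597,.031,.097)),("large_wheel",[cyl(.03,.058,.074)],(.597,.031,.066)),("mandrel",None,(.597,.031,.1))):
    for d in near(q,pt)[:1]:
        print(q,d["conf"],d["bbox"], fit(c,d["region"],P,pt[:2]) if P else "")
save(c,"s11",(240,150,360,250),6)
E
```

```text
[0.59505681 0.02997078 0.11295643] [ 0.81252153  0.31635462 -0.35662443] 0.024560444007963336
cap 0.66 [297.4, 181.8, 308.1, 206.7] (array([0.59972174, 0.03182028]), np.float64(0.49069014369560815))
small_wheel 0.57 [288.5, 204.5, 320.2, 227.0] (array([0.59942762, 0.03160447]), np.float64(0.23526933870701472))
large_wheel 0.87 [283.0, 215.3, 322.5, 248.6] (array([0.59934164, 0.03073358]), np.float64(0.45726056667337933))
mandrel 0.64 [295.5, 204.2, 307.9, 217.5]
```

View pics/s11.png

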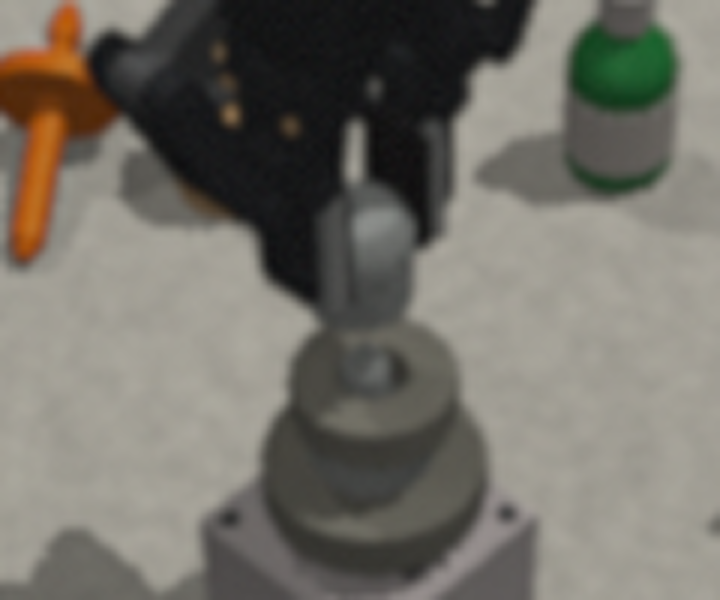

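The stack is concentric: large wheel, spacer, then small wheel at crop (375,375), with the spindle tip at (370,365). The cap hangs above it at (365,260). I'll lower it.

{"fn": "drive_tool", "kwargs": {
  "increments": [
    [[2,0.8,-5],[0,0,0],0],
    [[0,0,-5],[0,0,0],0],
    [[0,0,-4],[0,0,0],0],
    [[0,0,-3],[0,0,0],0],
    [[0,0,-3],[0,0,0],0],
    [[0,0,0],[0,0,0],0],
    [[0,0,0],[0,0,0],0]
  ]
}}

```text
clock: 39.98
eef_pos: [0.5978, 0.0319, 0.0931]
tool_rot: [0.584, 0.812, -0.0, -0.0]
ft_force: [0.7, 0.0, 0.2]
grip_width: 0.0252
grasp_force: 59.4
```

{"fn": "drive_tool", "kwargs": {
  "increments": [
    [[0,0,-2],[0,0,0],0],
    [[0,0,-2],[0,0,0],0],
    [[0,0,-2],[0,0,0],0],
    [[0,0,0],[0,0,0],0],
    [[0,0,0],[0,0,0],0]
  ]
}}

```text
clock: 40.4
eef_pos: [0.5979, 0.0318, 0.0873]
tool_rot: [0.584, 0.812, -0.0, -0.0]
ft_force: [0.1, -0.1, -2.1]
grip_width: 0.025
grasp_force: 59.4
```

{"fn": "drive_tool", "kwargs": {
  "increments": [
    [[0,0,-2],[0,0,0],0],
    [[0,0,-1],[0,0,0],0],
    [[0,0,0],[0,0,0],0],
    [[0,0,-1],[0,0,0],0],
    [[0,0,0],[0,0,0],0]
  ]
}}

```text
clock: 40.82
eef_pos: [0.5981, 0.0318, 0.0838]
tool_rot: [0.584, 0.812, 0.0, 0.0]
ft_force: [-1.6, -0.8, 0.5]
grip_width: 0.0251
grasp_force: 59.6
```

{"fn": "drive_tool", "kwargs": {
  "increments": [
    [[0,0,-0.7],[0,0,0],0],
    [[0,0,0],[0,0,0],0],
    [[0,0,0],[0,0,0],0]
  ]
}}

```text
clock: 41.07
eef_pos: [0.5982, 0.0318, 0.0837]
tool_rot: [0.584, 0.812, 0.0, 0.0]
ft_force: [-1.0, -0.6, 5.9]
grip_width: 0.0252
grasp_force: 60.1
```

Seated at 83.7 mm, as expected. Now release and retreat.

{"fn": "drive_tool", "kwargs": {
  "increments": [
    [[0,0,0.7],[0,0,0],0],
    [[0,0,0],[0,0,0],0.3],
    [[0,0,0],[0,0,0],0.7],
    [[0,0,0],[0,0,0],1],
    [[0,0,0],[0,0,0],1],
    [[0,0,0],[0,0,0],1],
    [[0,0,30],[0,0,0],1],
    [[0,0,35],[0,0,0],1]
  ]
}}

```text
clock: 41.73
eef_pos: [0.5953, 0.0318, 0.1456]
tool_rot: [0.584, 0.812, -0.003, -0.003]
ft_force: [1.2, 0.5, 0.1]
grip_width: 0.0857
grasp_force: 0.0
```

{"fn": "drive_tool", "kwargs": {
  "increments": [
    [[-20,20,20],[0,0,0],1],
    [[-25,25,0],[0,0,0],1],
    [[-25,25,0],[0,0,0],1],
    [[-25,25,0],[0,0,0],1],
    [[-20,25,0],[0,0,0],1],
    [[0,20,0],[0,0,0],1],
    [[0,0,0],[0,0,0],1],
    [[0,0,0],[0,0,0],1]
  ]
}}

```text
clock: 42.4
eef_pos: [0.4829, 0.1728, 0.1686]
tool_rot: [0.583, 0.813, 0.0, 0.0]
ft_force: [1.0, -0.2, 0.5]
grip_width: 0.0854
grasp_force: 0.0
```

```bash
python3 - <<'E'
from fit import *
print(get_obs()["eef_pos"],get_obs()["ft_force"])
for n in("side","top"):
    c=camera(n)
    for q,P in(("cap",[x+[0,0,.104] for x in S["cap"]]),("small_wheel",[cyl(.022,.09,.104)]),("large_wheel",[cyl(.03,.058,.074)])):
        for d in silhouettes(q,c)[:1]: print(n,q,round(d["conf"],2),d["bbox"],fit(c,d["region"],P,(.597,.031)))
    for q in("bottle","screwdriver","case"):
        for d in silhouettes(q,c)[:1]: print(n,q,d["bbox"])
    if n=="side":save(c,"s12",(240,150,360,250),6)
E
```

```text
[0.4829429  0.17277741 0.16863121] [ 0.98840507 -0.15406173  0.47988255]
side cap 0.86 [294.4, 196.1, 309.1, 220.5] (array([0.60046699, 0.03257375]), np.float64(0.18353946637020568))
side small_wheel 0.92 [287.0, 205.5, 318.8, 225.3] (array([0.59984647, 0.03207591]), np.float64(0.45548786395317686))
side large_wheel 0.78 [282.8, 218.6, 321.2, 243.7] (array([0.59896046, 0.03294559]), np.float64(0.497740393675158))
side bottle [335.6, 139.5, 352.7, 183.0]
side screwdriver [368.2, 191.3, 431.1, 234.5]
side case [430.9, 272.0, 529.5, 360.2]
top cap 0.82 [296.8, 239.3, 315.8, 258.0] (array([0.597803  , 0.03233472]), np.float64(0.13856771302757964))
top small_wheel 0.52 [224.5, 167.5, 244.7, 190.5] (array([0.597, 0.031]), np.float64(1.0))
top large_wheel 0.81 [290.2, 245.0, 323.3, 273.1] (array([0.59721127, 0.031801  ]), np.float64(0.6486893745587599))
top bottle [225.4, 168.3, 244.9, 191.1]
top screwdriver [295.2, 127.9, 317.9, 207.5]
top case [388.2, 149.3, 476.1, 193.3]
```

View pics/s12.png

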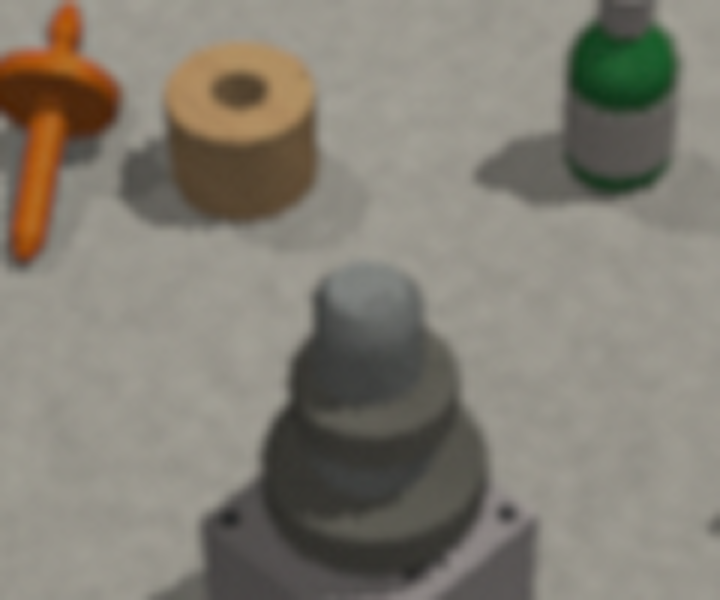

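The full stack is seated, with the cap at crop (370,330) flat on the small wheel. The bystanders have not moved, so I'm handing in.

```bash
python3 -c "
from workcell import job_done
print(job_done())"
```

```text
the job is handed in; nothing more can be done
None
```

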